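# Close the canister set

### The arm

A 6-joint arm with a two-finger parallel gripper is mounted at the origin on the work surface; the furniture and walls round the work are solid. World frame = base frame: x ahead of the robot, y to its left, z up, the work surface at z = 0. Lengths are in m, angles in degrees, forces in N, time in s.
With the tool pointing down it reaches from about 0.2 to 0.875 m from the base axis. Payload 3.4 kg.
Tool frame: the origin (TCP) lies on the centre line of the jaws, within the pads' length; the fingertips stand bot.nose_length ahead of it and the grasp point (between the pads) lies 11 mm behind it (bot.nose_length is the distance from the TCP to the fingertips, in m); z points along the fingers, y is the direction in which the jaws open and shut (so a half turn about z gives the same grasp; the last joint's range is limited). The gripper opens to 94 mm and grips with 3 to 60 N. Pads are 16 mm wide; open, the fingers measure 119 mm over their backs; the gripper's body (75 mm by 177 mm) begins 78 mm behind the grasp point.
Start: joints at [-70.187, 15.808, 86.224, -0, 77.962, -6.933], TCP at [0.259, -0.514, 0.193] pointing down, gripper open.
Joint ranges: [-165.64, 165.64], [-43.16, 119.46], [12.63, 154.43], [-67.54, 247.53], [6.08, 155.33], [-154.97, 154.97]. Speed limits (degrees/s): [147.25, 147.25, 180, 180, 180, 180].

### API

Orientations are given as [roll, pitch, yaw] about the fixed x, y, z axes, in that order (R = Rz(yaw) Ry(pitch) Rx(roll)).
In Python, from rig import bot gives the robot as it stands.
- The arm moves only by the tool jog_arm, never from a script. Its argument "commands" is a list of rows, each a list of 7 numbers: the shift along the tool's x, y, z in mm, then the turn, a rotation vector about the tool's x, y, z in rad, then the gripper command: -1 is shut, 1 is fully open, values between are in proportion. A call has 1 to 20 rows; each row shifts and turns the pose as measured when the row begins, along the tool's axes as they then stand; what a row does not reach is not made up. A row lasts 1/12 s, in which the tool goes at most 41.7 mm and 7.16 degrees, less where a joint would pass 70% of its speed; a pose out of reach is approached as far as the arm can. A call with a gripper value outside its range is refused whole. The fingers move at their own pace and stop on an object; "grip_force" is the grip in N (left out, the last holds). Time passes only in rows, so rows that do not move let the fingers close. It gives the time, the measured TCP pose, the force and the opening at its end, in the units of the state.
- bot.sense(): the state, without advancing time (a new reading comes with each control period).
- bot.read_camera(name): name is "side" or "top"; returns (picture, depth): 480x640x3 uint8, blue, green, red; 480x640 float32, m along the optical axis (not along the pixel's ray), 0 where there is no reading.
- bot.camera_params(name): a dict with "mtx" (3x3 intrinsics, pixels), "view" (4x4, takes a point from world to camera coordinates). Camera axes: x right, y up, looking along -z (the intrinsics and any distortion apply to the point x, -y, -z); pixel columns grow to the right and rows downward; lengths in m; the calibration is good to about 2 mm. A picture is of the moment at which its call begins. camera_params takes no time and is no camera call.
- bot.hand_in(): hands the job in, once; it reports no verdict.
The state is a dict: "time_s": time; "q": joint angles; "qd": joint speeds; "effort": joint torques, N m; "tool_pos": TCP position; "tcp_rot": TCP orientation; "force": force on the tool from outside, world axes, zero at the start; "wrist_torque": the same for the moment, N m; "gripper_width": opening from 0.0 (shut) to 1.0 (fully open).
Only numpy, scipy, OpenCV 4.12 (cv2) and the standard library are available. Lean on these libraries where they do the work, as an engineer would, in place of code of your own. Each camera call takes 0.05 s, during which the arm holds its last target.

### The job

The storage canisters are washed and dry: close each of the four with its own wooden lid, so that every lid drops fully into its canister's mouth and lies flat on the rim. Leave the canisters upright where they stand, and do not disturb the lime and the fork lying among the lids.

Things in the scene. Friction and masses are not known exactly. Their poses are not given: they have to be found in the camera images.
- big_round_canister: The big round canister: white ceramic, loose, standing upright and open on the worktop; outside 108 mm across, 92 mm high, wall 5 mm, mouth 98 mm across, about 0.6 kg. Origin: centre of its underside; z up, so the rim is at z = 0.092 in its frame.
- big_round_lid: The big round wooden lid: board 110 mm across, 0.12 kg, plug down. Origin: centre of the plug's foot, z up. Plug z 0 to 0.012, tapered: 3 mm clear of the mouth all round at its top, 9 at its foot; board to 0.020; handle to 0.044: round, 28 mm across. Seated, the board lies on the rim: origin at z 0.080 in the canister's frame. Any turn.
- small_round_canister: The small round canister: white ceramic, loose, standing upright and open on the worktop; outside 76 mm across, 74 mm high, wall 5 mm, mouth 66 mm across, about 0.4 kg. Origin: centre of its underside; z up, so the rim is at z = 0.074 in its frame.
- small_round_lid: The small round wooden lid: board 78 mm across, 0.07 kg, plug down. Origin: centre of the plug's foot, z up. Plug z 0 to 0.012, tapered: 3 mm clear of the mouth all round at its top, 9 at its foot; board to 0.020; handle to 0.044: round, 22 mm across. Seated, the board lies on the rim: origin at z 0.062 in the canister's frame. Any turn.
- square_canister: The square canister: white ceramic, loose, standing upright and open on the worktop; outside 88 mm (its x) by 88 mm (its y) with rounded corners, 84 mm high, wall 5 mm, mouth 78 x 78 mm, about 0.55 kg. Origin: centre of its underside; z up, so the rim is at z = 0.084 in its frame.
- square_lid: The square wooden lid: board 90 (x) by 90 mm (y), 0.11 kg, plug down. Origin: centre of the plug's foot, z up. Plug z 0 to 0.012, tapered: 3 mm clear of the mouth all round at its top, 9 at its foot; board to 0.020; handle to 0.044: 26 x 26 mm, square to the lid. Seated, the board lies on the rim: origin at z 0.072 in the canister's frame. Fits in any quarter turn.
- oblong_canister: The oblong (rectangular) canister: white ceramic, loose, standing upright and open on the worktop; outside 112 mm (its x) by 68 mm (its y) with rounded corners, 64 mm high, wall 5 mm, mouth 102 x 58 mm, about 0.45 kg. Origin: centre of its underside; z up, so the rim is at z = 0.064 in its frame.
- oblong_lid: The oblong (rectangular) wooden lid: board 114 (x) by 70 mm (y), 0.09 kg, plug down. Origin: centre of the plug's foot, z up. Plug z 0 to 0.012, tapered: 3 mm clear of the mouth all round at its top, 9 at its foot; board to 0.020; handle to 0.044: bar 52 mm (x) by 16 mm (y). Seated, the board lies on the rim: origin at z 0.052 in the canister's frame. Fits either way round, x along x.
- lime: A lime, 56 x 44 x 44 mm, lying loose between the lids; not to be moved. Origin: centre of its underside at the start.
- fork: A steel fork, 194 x 26 x 12 mm (long along its x), lying loose on the worktop between two lids; not to be moved. Origin: centre of its underside.
Mind the look-alikes: they are no part of the job. What is shaped like the big_round_lid but red is not meant.

How it is judged:
By the outcome, as a careful person would: the job done as asked, in the order asked, and still so for the second after the job is handed in, with the robot touching nothing.
It also fails if it takes over 112 s, if anything falls off the work surface, if the arm or the gripper's body presses on something with over 40 N, if the wrist force passes 120 N, or if a joint passes its speed limit or range.

## Working session

There is one attempt and no reset: what is moved stays moved. The work goes in short steps, Python scripts to look and compute and a tool call to move; the robot and the scene stay as the last step left them, time stands still between calls to the robot, and variables do not carry over. Pictures are saved under pics/ and viewed, and the job is handed in when it is done.

Besides the shell and the picture viewer there is one more tool, called after "Call:" as name(argument=value, ...) on one line, values as JSON. jog_arm: Moves the arm, as the interface text tells. Its arguments: {"type":"object","properties":{"commands":{"type":"array"},"grip_force":{"type":"number"}},"required":["commands"]}

```bash
mkdir -p pics; ls
python3 - <<'E'
from rig import bot
import cv2,numpy as np
s=bot.sense();print(s, bot.nose_length)
for n in("top","side"):
    p,d=bot.read_camera(n);cv2.imwrite(f"pics/{n}0.png",p);np.save(f"{n}0.npy",d);print(n,bot.camera_params(n))
E
```

```text
pics
{'time_s': 0.0, 'q': array([-7.01880367e+01,  1.58477576e+01,  8.62934038e+01,  9.03797062e-04,
        7.79619216e+01, -6.93355896e+00]), 'qd': array([-0.01048011,  0.13513662,  0.02766743,  0.00770435, -0.02978736,
       -0.18762974]), 'effort': array([-3.50205819e-04, -4.04584372e+01, -2.37225991e+01,  7.02220341e-02,
        3.46054765e-02, -1.12566456e-04]), 'tool_pos': array([ 0.25856293, -0.51293819,  0.19241605]), 'tcp_rot': array([-1.79897778e+02, -1.33211189e-02,  2.67453211e+01]), 'force': array([-0.02833141,  0.8510852 , -0.45319918]), 'wrist_torque': array([-0.04087535, -0.02193902, -0.06854706]), 'gripper_width': 1.000314796341318} 0.008
top {'mtx': array([[435.21463655,   0.        , 322.73667702],
       [  0.        , 435.21463655, 239.11987441],
       [  0.        ,   0.        ,   1.        ]]), 'view': array([[ 0.08373907, -0.99648403,  0.00271025, -0.11508907],
       [ 0.97438495,  0.08245104,  0.20922668, -0.52759276],
       [-0.20871451, -0.01487962,  0.97786341, -0.92079617],
       [ 0.        ,  0.        ,  0.        ,  1.        ]])}
side {'mtx': array([[566.15723821,   0.        , 319.01962883],
       [  0.        , 566.15723821, 243.87983793],
       [  0.        ,   0.        ,   1.        ]]), 'view': array([[-0.89611449, -0.44356411, -0.01515559,  0.45567439],
       [ 0.21461711, -0.46296651,  0.86000088, -0.18438183],
       [-0.38848206,  0.7674066 ,  0.51006745, -1.06175943],
       [ 0.        ,  0.        ,  0.        ,  1.        ]])}
```

View pics/top0.png

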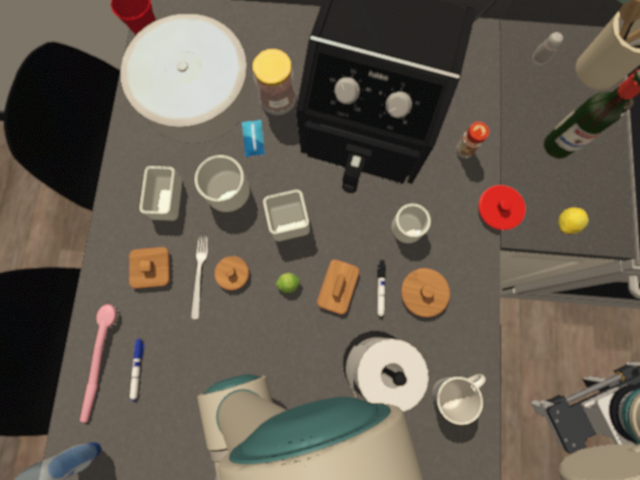

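View pics/side0.png

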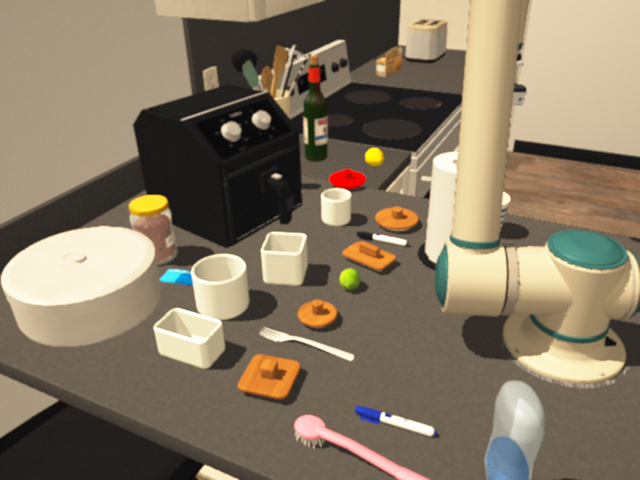

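```bash
cat > h.py <<'E'
import numpy as np,cv2
from rig import bot
def cloud(n,d):
    c=bot.camera_params(n);K=c["mtx"];V=c["view"]
    v,u=np.mgrid[:480,:640]
    P=np.stack([(u-K[0,2])/K[0,0]*d,-(v-K[1,2])/K[1,1]*d,-d],-1)
    return (P-V[:3,3])@V[:3,:3]
def proj(n,X):
    c=bot.camera_params(n);K=c["mtx"];V=c["view"]
    p=np.atleast_2d(X)@V[:3,:3].T+V[:3,3]
    return np.stack([K[0,0]*p[:,0]/-p[:,2]+K[0,2],K[1,1]*-p[:,1]/-p[:,2]+K[1,2]],-1)
def unproj(n,u,v,z):
    c=bot.camera_params(n);K=c["mtx"];V=c["view"]
    r=np.array([(u-K[0,2])/K[0,0],-(v-K[1,2])/K[1,1],-1.])@V[:3,:3]
    o=-V[:3,:3].T@V[:3,3]
    return o+r*(z-o[2])/r[2]
E
python3 - <<'E'
from h import *
d=np.load("top0.npy");P=cloud("top",d)
for n,u,v,z0,z1,r in [("sq lid",149,268,.012,.028,32),("sm lid",232,273,.012,.028,28),("ob lid",338,287,.012,.028,32),("big lid",426,292,.012,.028,34),
  ("ob can",161,193,.054,.074,40),("big can",222,183,.082,.102,40),("sq can",287,215,.074,.094,36),("sm can",411,223,.064,.084,32),("lime",288,283,.01,.06,16),("fork",199,275,.004,.03,45),("table",250,250,-.02,.008,100)]:
    Q=P[v-r:v+r,u-r:u+r].reshape(-1,3);Q=Q[(Q[:,2]>z0)&(Q[:,2]<z1)]
    (c,wh,a)=cv2.minAreaRect(Q[:,:2].astype(np.float32));
    cc=cv2.minEnclosingCircle(Q[:,:2].astype(np.float32))
    print(n,len(Q),np.round(c,4),np.round(wh,4),round(a,1),"circ",np.round(cc[0],4),round(cc[1],4),"z",np.round(np.percentile(Q[:,2],[5,50,95]),4))
p=cv2.imread("pics/top0.png")
cv2.imwrite("pics/crop1.png",cv2.resize(p[140:340,120:320],None,fx=3,fy=3,interpolation=2))
cv2.imwrite("pics/crop2.png",cv2.resize(p[140:340,290:490],None,fx=3,fy=3,interpolation=2))
E
```

```text
sq lid 1350 [0.4431 0.3236] [0.0903 0.0909] 9.7 circ [0.443  0.3234] 0.0573 z [0.017  0.0201 0.0232]
sm lid 812 [0.446  0.1322] [0.076  0.0754] 5.0 circ [0.447  0.1329] 0.0393 z [0.0174 0.0204 0.0233]
ob lid 1335 [ 0.4363 -0.1128] [0.0698 0.1143] 76.3 circ [ 0.4366 -0.1132] 0.0618 z [0.0177 0.0208 0.0237]
big lid 1691 [ 0.4392 -0.311 ] [0.1082 0.1086] 47.4 circ [ 0.4392 -0.312 ] 0.0553 z [0.0177 0.0209 0.0238]
ob can 482 [0.617  0.2834] [0.1121 0.1355] 1.9 circ [0.618  0.2876] 0.0791 z [0.0552 0.0628 0.067 ]
big can 444 [0.6462 0.1712] [0.1063 0.1068] 6.4 circ [0.6465 0.1714] 0.0544 z [0.0835 0.0909 0.0945]
sq can 391 [0.5838 0.0169] [0.0882 0.088 ] 18.8 circ [0.5845 0.0166] 0.0571 z [0.0761 0.0834 0.087 ]
sm can 286 [ 0.5897 -0.266 ] [0.0734 0.0746] 6.5 circ [ 0.5906 -0.2662] 0.0383 z [0.0658 0.0736 0.0766]
lime 346 [0.434  0.0012] [0.0432 0.0462] 50.4 circ [0.4337 0.0011] 0.027 z [0.025  0.037  0.0445]
fork 1732 [0.4393 0.2084] [0.2081 0.2088] 5.8 circ [0.4378 0.214 ] 0.1402 z [0.0045 0.0195 0.0231]
table 31405 [0.519  0.1116] [0.4806 0.4933] 4.8 circ [0.5231 0.1144] 0.3393 z [-0.0024  0.0007  0.005 ]
```

View pics/crop1.png

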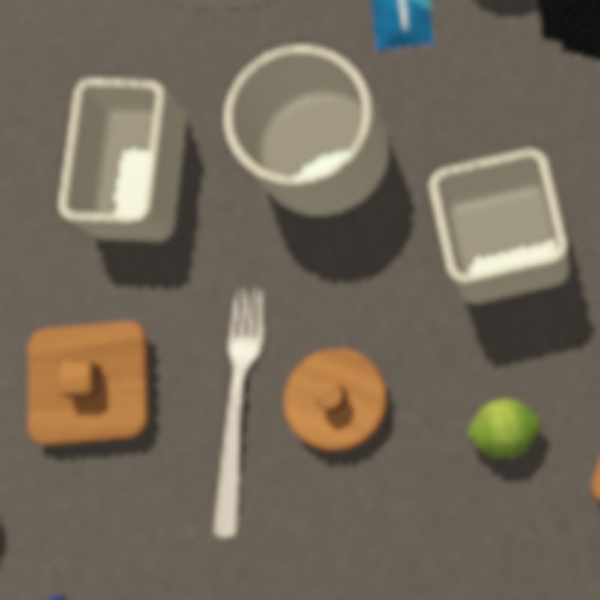

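View pics/crop2.png

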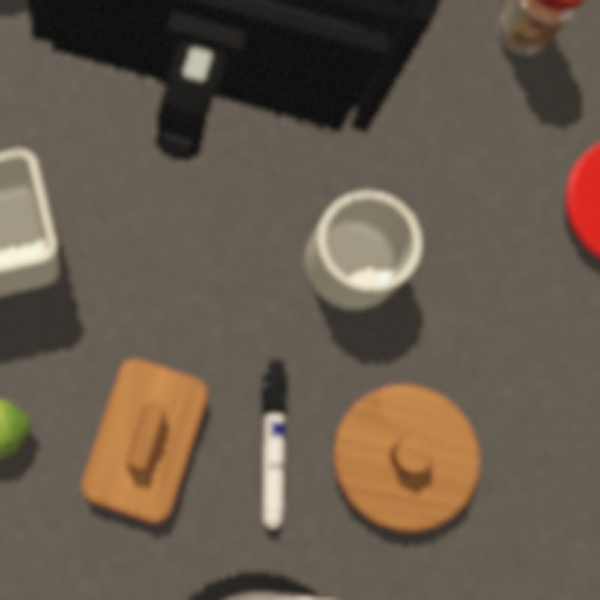

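```bash
cat > meas.py <<'E'
from h import *
OB=dict(sqlid=(.443,.3235,.020,.075),smlid=(.446,.1325,.020,.055),oblid=(.436,-.113,.020,.075),biglid=(.439,-.3115,.020,.07),
 obcan=(.617,.281,.064,.08),bigcan=(.646,.171,.092,.07),sqcan=(.584,.017,.084,.08),smcan=(.590,-.266,.074,.055))
def fit(P,x,y,z,r,t=.006):
    m=(np.hypot(P[...,0]-x,P[...,1]-y)<r)&(abs(P[...,2]-z)<t)
    m=m.astype(np.uint8);n,l,s,_=cv2.connectedComponentsWithStats(m,connectivity=8)
    k=1+np.argmax(s[1:,4]);Q=P[l==k]
    (c,wh,a)=cv2.minAreaRect(Q[:,:2].astype(np.float32))
    return len(Q),np.array(c),wh,a,np.median(Q[:,2]),Q
if __name__=="__main__":
  for cam in("top","side"):
    P=cloud(cam,np.load(cam+"0.npy"))
    for n,(x,y,z,r) in OB.items():
        N,c,wh,a,zm,Q=fit(P,x,y,z,r)
        print(cam,n,N,np.round(c,4),np.round(wh,4),"%.1f"%a,"z%.4f"%zm,end=" ")
        # circle LSQ on hull
        h=cv2.convexHull(Q[:,:2].astype(np.float32))[:,0];A=np.c_[2*h,np.ones(len(h))];s=np.linalg.lstsq(A,(h**2).sum(1),rcond=None)[0]
        if 'sm' in n or 'big' in n:print("circ",np.round(s[:2],4),"%.4f"%np.sqrt(s[2]+s[0]**2+s[1]**2),end=" ")
        if 'lid' in n:
            try:
                N,c,wh,a,zm,Q=fit(P,x,y,.044,.035,.006);print("  HANDLE",N,np.round(c,4),np.round(wh,4),"%.1f"%a,"z%.4f"%zm,end="")
            except Exception as e:print(e,end="")
        print()
E
python3 meas.py
python3 - <<'E'
from h import *
d=np.load("top0.npy");P=cloud("top",d)
for n,u,v in [("fork tip",202,237),("fork end",195,317),("oven handle low",350,188),("towel",358,345),("jar",275,105),("sponge",255,155),("marker",381,280)]:print(n,np.round(P[v,u],3))
E
```

```text
top sqlid 1344 [0.4431 0.3236] [0.0903 0.0909] 9.7 z0.0201   HANDLE 134 [0.4433 0.3238] [0.0265 0.0251] 10.1 z0.0437
top smlid 806 [0.446  0.1322] [0.076  0.0754] 5.0 z0.0204 circ [0.4465 0.133 ] 0.0386   HANDLE 80 [0.4467 0.1329] [0.0211 0.0203] 52.1 z0.0442
top oblid 1334 [ 0.4363 -0.1128] [0.0698 0.1143] 76.3 z0.0208   HANDLE 166 [ 0.4362 -0.1126] [0.0155 0.0516] 76.1 z0.0440
top biglid 1682 [ 0.4392 -0.311 ] [0.1082 0.1086] 47.4 z0.0209 circ [ 0.4396 -0.3115] 0.0545   HANDLE 127 [ 0.4394 -0.3107] [0.0246 0.0268] 4.8 z0.0444
top obcan 357 [0.6159 0.3163] [0.112  0.0696] 2.2 z0.0632 
top bigcan 367 [0.6464 0.1712] [0.1063 0.1066] 44.0 z0.0916 circ [0.6463 0.1715] 0.0536 
top sqcan 352 [0.5838 0.0169] [0.0882 0.088 ] 18.8 z0.0838 
top smcan 252 [ 0.5897 -0.2661] [0.0734 0.0745] 6.5 z0.0740 circ [ 0.5906 -0.266 ] 0.0375 
side sqlid 1716 [0.4418 0.325 ] [0.0907 0.0937] 9.2 z0.0196   HANDLE 177 [0.4411 0.3258] [0.0259 0.0275] 5.9 z0.0427
side smlid 680 [0.4438 0.1367] [0.0775 0.0759] 27.4 z0.0196 circ [0.4444 0.135 ] 0.0392   HANDLE 78 [0.4449 0.1358] [0.0189 0.0234] 60.1 z0.0432
side oblid 675 [ 0.4337 -0.1115] [0.076  0.1166] 76.0 z0.0197   HANDLE 108 [ 0.4336 -0.1111] [0.0217 0.0527] 78.2 z0.0430
side biglid 637 [ 0.4359 -0.3055] [0.1079 0.1067] 18.9 z0.0200 circ [ 0.4368 -0.3084] 0.0550   HANDLE 61 [ 0.4374 -0.31  ] [0.0258 0.03  ] 60.4 z0.0429
side obcan 466 [0.614  0.3177] [0.1143 0.0708] 2.4 z0.0618 
side bigcan 392 [0.6447 0.1731] [0.107 0.109] 36.0 z0.0899 circ [0.645  0.1732] 0.0545 
side sqcan 318 [0.5826 0.0188] [0.0889 0.095 ] 19.6 z0.0819 
side smcan 159 [ 0.5897 -0.2635] [0.0733 0.0818] 43.4 z0.0718 circ [ 0.5894 -0.2647] 0.0396 
fork tip [0.528 0.216 0.001]
fork end [0.341 0.205 0.004]
oven handle low [ 0.641 -0.121  0.113]
towel [ 0.311 -0.167  0.025]
jar [0.854 0.072 0.055]
sponge [0.745 0.115 0.002]
marker [ 0.46  -0.211  0.015]
```

Run:
```python
from h import *
P=np.concatenate([cloud(c,np.load(c+"0.npy")).reshape(-1,3) for c in("top","side")])
for x0 in np.arange(.5,.9,.03):
    s=""
    for y0 in np.arange(-.45,.36,.04):
        m=(abs(P[:,0]-x0)<.015)&(abs(P[:,1]-y0)<.02)
        s+="%4d"%(1000*np.percentile(P[m,2],98)) if m.sum()>5 else "   ."
    print("%.2f"%x0,s)
print(np.round(np.arange(-.45,.36,.04),2))
for u,v in[(380,350),(410,370),(460,400)]:
    print(np.round(cloud("top",np.load("top0.npy"))[v,u],3))
```

```text
0.50    4   4   4  22  22   4  17   4  22  22   4   4   4   4   4   4   4   4   4  21   4
0.53    4   5   4   4   4   4   4   4   4   4   3  82  84  71   3   4   4   4   3   3   3
0.56    4   4   5   4  75  75  39   5   4   4  84  85  84  83   4   3   3   3  63  64  63
0.59   16   4   4   5  75  75  73   4   4   4   4  85  10  84   4  92  92   4  64  42  64
0.62   24   4   4   4  75  75   5   5   4   4   5  85  85  84  92  92  92  91  64  43  64
0.65   26  16   5   4   4   5   4   4 156 149   4   4   3   4  93  10  10  92  64  61  64
0.68   24   5   5   5 148 204 192 171 171 158   5   4   4   4  92  91  92  92  63  65  63
0.71   23   4   4   5 253 250 244 236 226 193 186   4   4   4   4  92  93   4   4   4   3
0.74    5   4   5   5 280 276 291 289 256 273 239 231   4   4  12   9   4   3 103 102   4
0.77    5 108 100   5 305 303 297 293 283 293 269 257   4   4  17  15 105 110 111 111 109
0.80    5 111 110   4 314 314 314 311 305 301 293 281   4   4  17  17 112 112 112 112 112
0.83    5 110  67   5 312 311 312 315 314 314 313 306   4   4  12 110 113 112 112 112 112
0.86  501 506 500   5 312 312 312 312 313 313 314 311 139 143 141 112 112 112 111 111 112
0.89  497 502 507 311 312 312 312 312 312 313 313 309 144 144 144 112 112 112 120 118 112
[-0.45 -0.41 -0.37 -0.33 -0.29 -0.25 -0.21 -0.17 -0.13 -0.09 -0.05 -0.01
  0.03  0.07  0.11  0.15  0.19  0.23  0.27  0.31  0.35]
[ 0.31  -0.188  0.237]
[ 0.281 -0.241  0.239]
[ 0.213 -0.397  0.013]
```

```bash
cat > go.py <<'E'
import sys;from h import *
from scipy.spatial.transform import Rotation as R
def cur():
    s=bot.sense();return s
if __name__=="__main__":
    s=bot.sense();x,y,z,yaw=map(float,sys.argv[1:5])
    Rc=R.from_euler("xyz",s["tcp_rot"],degrees=True);Rt=R.from_euler("xyz",[180,0,yaw],degrees=True)
    d=np.array([x,y,z])-s["tool_pos"]
    print("t %.1f"%s["time_s"],"pos",np.round(s["tool_pos"],4),"rpy",np.round(s["tcp_rot"],2),"q",np.round(s["q"],1),"F",np.round(s["force"],1),"w %.3f"%s["gripper_width"])
    print("shift now-frame mm",np.round(1000*Rc.inv().apply(d),1),"target-frame",np.round(1000*Rt.inv().apply(d),1),"turn rad",np.round((Rc.inv()*Rt).as_rotvec(),3))
E
python3 go.py .439 -.311 .15 -10
```

```text
t 0.1 pos [ 0.2586 -0.513   0.1925] rpy [-1.7991e+02 -1.0000e-02  2.6750e+01] q [-70.2  15.8  86.3  -0.   78.   -6.9] F [ 0.4  0.1 -0.1] w 0.999
shift now-frame mm [252.  -99.1  42.7] target-frame [ 142.6 -230.3   42.5] turn rad [-0.002  0.     0.641]
```

Call:
jog_arm(commands=[[0, 0, 0, 0, 0, 0.107, 0.2], [0, 0, 0, 0, 0, 0.107, 0.2], [0, 0, 0, 0, 0, 0.107, 0.2], [0, 0, 0, 0, 0, 0.107, 0.2], [0, 0, 0, 0, 0, 0.107, 0.2], [0, 0, 0, 0, 0, 0.107, 0.2], [0, 0, 0, 0, 0, 0, 0.2]])

```text
time_s: 0.68
tool_pos: [0.2577, -0.5104, 0.1887]
tcp_rot: [-179.5, 0.3, -11.8]
force: [0.0, 0.3, -0.1]
gripper_width: 0.603
```

```bash
python3 go.py .439 -.311 .15 -10
```

```text
t 0.7 pos [ 0.2577 -0.5104  0.1887] rpy [-179.52    0.3   -11.81] q [-70.2  16.   86.6   0.   78.   31.6] F [ 0.   0.3 -0.1] w 0.603
shift now-frame mm [ 136.9 -232.    39.9] target-frame [ 144.  -227.9   38.7] turn rad [-0.008  0.005 -0.032]
```

Call:
jog_arm(commands=[[17.1, -29, 4.5, 0, 0, -0.004, 0.2], [17.1, -29, 4.5, 0, 0, -0.004, 0.2], [17.1, -29, 4.5, 0, 0, -0.004, 0.2], [17.1, -29, 4.5, 0, 0, -0.004, 0.2], [17.1, -29, 4.5, 0, 0, -0.004, 0.2], [17.1, -29, 4.5, 0, 0, -0.004, 0.2], [17.1, -29, 4.5, 0, 0, -0.004, 0.2], [17.1, -29, 4.5, 0, 0, -0.004, 0.2], [0, 0, 0, 0, 0, 0, 0.2]])

```text
time_s: 1.43
tool_pos: [0.4387, -0.3005, 0.1486]
tcp_rot: [-179.4, 0.4, -8.8]
force: [-0.3, 0.2, 0.4]
gripper_width: 0.601
```

```bash
python3 go.py .439 -.311 .06 -10
```

```text
t 1.4 pos [ 0.4387 -0.3005  0.1486] rpy [-179.42    0.45   -8.81] q [-42.1  14.2  95.1   0.3  71.4  56.6] F [-0.3  0.2  0.4] w 0.601
shift now-frame mm [ 2.6 11.2 88.4] target-frame [ 2.1 10.3 88.6] turn rad [-0.01   0.008  0.021]
```

Run:
```python
from h import *
for n in("top","side"):
    p,d=bot.read_camera(n);cv2.imwrite(f"pics/{n}1.png",p)
    np.save(n+"1.npy",d)
```

```text
(no output)
```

View pics/side1.png

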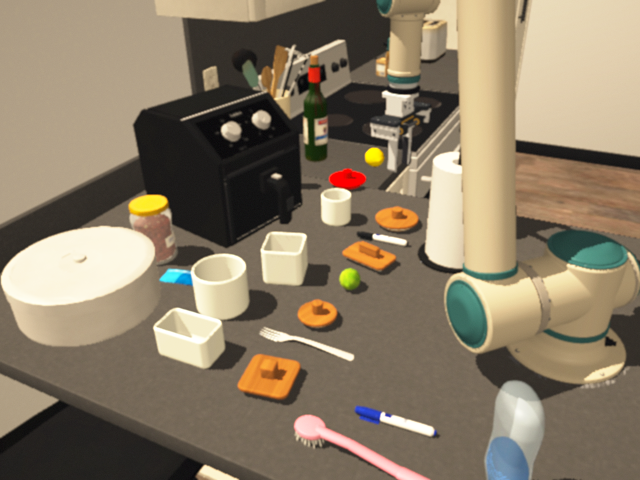

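View pics/top1.png

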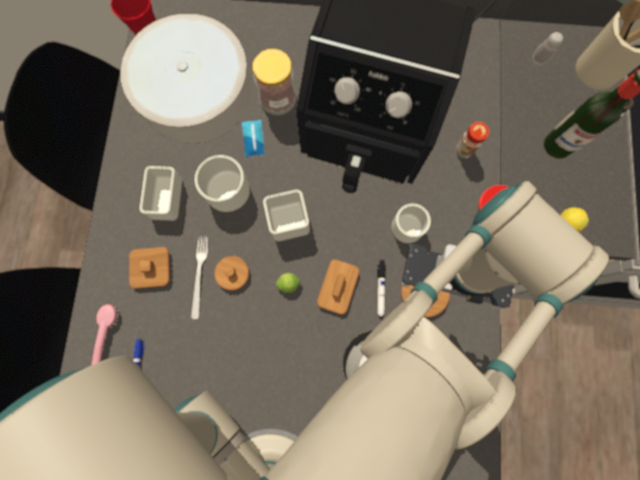

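Call:
jog_arm(commands=[[0.6, 2.8, 22, -0.003, 0.002, 0.005, 0.2], [0.6, 2.8, 22, -0.003, 0.002, 0.005, 0.2], [0.6, 2.8, 22, -0.003, 0.002, 0.005, 0.2], [0.6, 2.8, 20, -0.003, 0.002, 0.005, 0.2], [0, 0, 0, 0, 0, 0, 0.2]])

```text
time_s: 1.95
tool_pos: [0.4354, -0.324, 0.0632]
tcp_rot: [179.2, -0.3, -9.9]
force: [-1.1, -0.1, -0.8]
gripper_width: 0.597
```

```bash
python3 go.py .439 -.311 .0325 -10
```

```text
t 1.9 pos [ 0.4354 -0.324   0.0632] rpy [179.15  -0.26  -9.9 ] q [-43.6  18.8 101.9  -0.7  58.6  56.7] F [-1.1 -0.1 -0.8] w 0.597
shift now-frame mm [  1.2 -13.8  30.5] target-frame [  1.3 -13.4  30.7] turn rad [ 0.015 -0.005  0.002]
```

Call:
jog_arm(commands=[[0.6, -6.9, 0, 0.007, -0.003, 0.001, 0.2], [0.6, -6.9, 0, 0.007, -0.003, 0.001, 0.2], [0, 0, 0, 0, 0, 0, 0.2], [0, 0, 0, 0, 0, 0, 0.2]])

```text
time_s: 2.28
tool_pos: [0.4383, -0.3131, 0.0654]
tcp_rot: [179.9, 0.0, -10.2]
force: [-0.1, -0.3, 0.4]
gripper_width: 0.6
```

```bash
python3 go.py .439 -.311 .0325 -10
```

```text
t 2.3 pos [ 0.4383 -0.3131  0.0654] rpy [ 1.7995e+02  4.0000e-02 -1.0160e+01] q [-4.290e+01  1.870e+01  1.017e+02 -1.000e-01  5.960e+01  5.730e+01] F [-0.1 -0.3  0.4] w 0.600
shift now-frame mm [ 0.4 -2.2 32.9] target-frame [ 0.3 -2.1 32.9] turn rad [ 0.001  0.001 -0.003]
```

Call:
jog_arm(commands=[[0.1, -0.7, 11, 0, 0, 0, 0.2], [0.1, -0.7, 11, 0, 0, 0, 0.2], [0.1, -0.7, 10, 0, 0, 0, 0.2], [0, 0, 0, 0, 0, 0, 0.2], [0, 0, 0, 0, 0, 0, 0.2]])

```text
time_s: 2.7
tool_pos: [0.4428, -0.314, 0.038]
tcp_rot: [179.6, -0.5, -10.0]
force: [-0.4, 0.2, -0.1]
gripper_width: 0.603
```

```bash
python3 go.py .439 -.311 .0325 -10
```

```text
t 2.7 pos [ 0.4428 -0.314   0.038 ] rpy [179.56  -0.54 -10.04] q [-4.260e+01  2.040e+01  1.038e+02 -1.000e-01  5.510e+01  5.750e+01] F [-0.4  0.2 -0.1] w 0.603
shift now-frame mm [-4.3 -2.3  5.5] target-frame [-4.3 -2.3  5.5] turn rad [ 0.008 -0.009 -0.001]
```

Call:
jog_arm(commands=[[-2, -1.1, 2.5, 0.004, -0.004, 0, 0.2], [-2, -1.1, 2, 0.004, -0.004, 0, 0.2], [0, 0, 0, 0, 0, 0, 0.2], [0, 0, 0, 0, 0, 0, 0.2]])

```text
time_s: 3.03
tool_pos: [0.4399, -0.3116, 0.0348]
tcp_rot: [180.0, -0.2, -10.0]
force: [0.6, -0.1, -0.2]
gripper_width: 0.597
```

```bash
python3 go.py .439 -.311 .0325 -10
```

```text
t 3.0 pos [ 0.4399 -0.3116  0.0348] rpy [ 1.7998e+02 -1.7000e-01 -1.0000e+01] q [-4.280e+01  2.060e+01  1.041e+02  1.000e-01  5.520e+01  5.720e+01] F [ 0.6 -0.1 -0.2] w 0.597
shift now-frame mm [-1.  -0.4  2.3] target-frame [-1.  -0.4  2.3] turn rad [ 0.    -0.003 -0.   ]
```

Good; grip.

Call:
jog_arm(commands=[[-0.8, 0, 1, 0, -0.003, 0, -0.4], [0, 0, 0, 0, 0, 0, -0.6], [0, 0, 0, 0, 0, 0, -1], [0, 0, 0, 0, 0, 0, -1], [0, 0, 0, 0, 0, 0, -1], [0, 0, 0, 0, 0, 0, -1]], grip_force=25)

```text
time_s: 3.53
tool_pos: [0.4393, -0.3119, 0.0343]
tcp_rot: [179.9, -0.0, -10.0]
force: [-0.3, 0.5, -0.3]
gripper_width: 0.212
```

```bash
python3 go.py .439 -.311 .21 -10
```

```text
t 3.5 pos [ 0.4393 -0.3119  0.0343] rpy [ 1.7994e+02 -3.0000e-02 -1.0010e+01] q [-42.7  20.6 104.   -0.   55.3  57.3] F [-0.3  0.5 -0.3] w 0.212
shift now-frame mm [  -0.4   -0.6 -175.7] target-frame [  -0.5   -0.8 -175.7] turn rad [ 0.001 -0.001 -0.   ]
```

Call:
jog_arm(commands=[[0, 0, 0, 0, 0, 0, -1], [0, 0, 0, 0, 0, 0, -1], [0, 0, 0, 0, 0, 0, -1]])

```text
time_s: 3.78
tool_pos: [0.4394, -0.3119, 0.0343]
tcp_rot: [179.9, -0.0, -10.0]
force: [-0.2, -0.2, 0.3]
gripper_width: 0.015
```

Run:
```python
from h import *
for n in("top","side"):
    p,d=bot.read_camera(n);cv2.imwrite(f"pics/{n}2.png",p)
    if n=="side":cv2.imwrite("pics/s2c.png",cv2.resize(p[120:260,330:470],None,fx=4,fy=4,interpolation=2))
```

```text
(no output)
```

View pics/s2c.png

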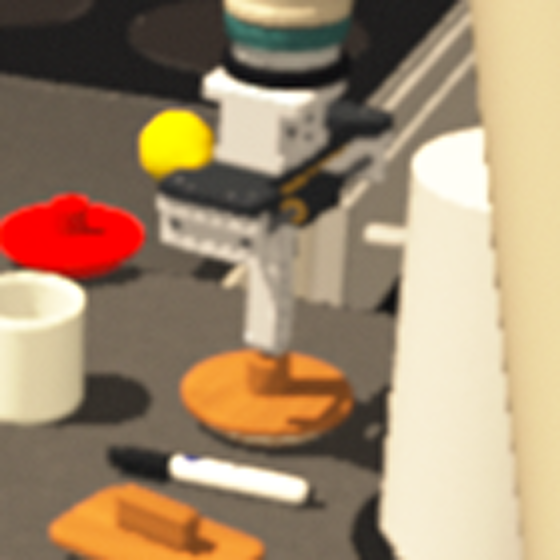

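Run:
```python
from h import *
print(proj("side",[[.4394,-.3119,.026],[.4394,-.3119,.044],[.4394,-.3119,.06],[.439,-.311,.044]]))
print(proj("top",[[.4394,-.3119,.026],[.4394,-.3119,.044],[.439,-.311,.044]]))
p=cv2.imread("pics/top2.png");cv2.imwrite("pics/t2c.png",cv2.resize(p[220:360,360:500],None,fx=4,fy=4,interpolation=2))
d=bot.read_camera("side")[1];P=cloud("side",d)
for v in range(170,225,4):print(v,np.round(P[v,392:404:4],3).tolist())
```

```text
[[396.60406188 214.11532668]
 [396.98896799 207.87992798]
 [397.33522377 202.27065666]
 [397.01857676 208.05531031]]
[[425.76801192 292.1571121 ]
 [427.66961747 291.42588485]
 [427.25756143 291.57203132]]
170 [[0.427, -0.219, 0.187], [0.42, -0.226, 0.186], [0.428, -0.282, 0.162]]
174 [[0.427, -0.222, 0.176], [0.42, -0.229, 0.174], [0.422, -0.264, 0.16]]
178 [[0.428, -0.227, 0.164], [0.42, -0.232, 0.163], [0.433, -0.301, 0.133]]
182 [[0.428, -0.228, 0.153], [0.42, -0.232, 0.153], [0.433, -0.302, 0.122]]
186 [[0.561, -0.622, -0.049], [0.44, -0.296, 0.112], [0.433, -0.305, 0.109]]
190 [[0.562, -0.627, -0.065], [0.44, -0.298, 0.1], [0.431, -0.303, 0.1]]
194 [[0.508, -0.47, 0.001], [0.44, -0.298, 0.089], [0.43, -0.301, 0.09]]
198 [[0.451, -0.301, 0.074], [0.439, -0.297, 0.079], [0.431, -0.306, 0.076]]
202 [[0.45, -0.3, 0.064], [0.438, -0.297, 0.068], [0.43, -0.304, 0.066]]
206 [[0.482, -0.399, 0.0], [0.439, -0.3, 0.055], [0.431, -0.31, 0.052]]
210 [[0.45, -0.306, 0.038], [0.438, -0.301, 0.044], [0.429, -0.304, 0.044]]
214 [[0.449, -0.303, 0.029], [0.438, -0.304, 0.03], [0.429, -0.307, 0.031]]
218 [[0.035, 0.932, 0.707], [0.436, -0.298, 0.022], [0.427, -0.302, 0.022]]
222 [[0.439, -0.279, 0.019], [0.43, -0.282, 0.02], [0.419, -0.282, 0.022]]
```

View pics/t2c.png

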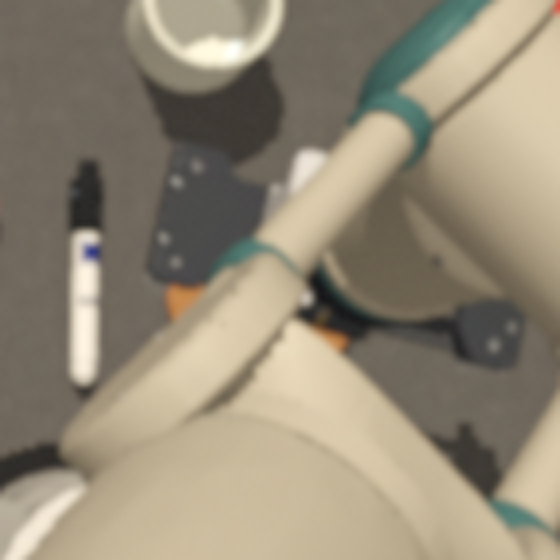

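Run:
```python
from h import *
a=cv2.imread("pics/side0.png");b=cv2.imread("pics/side2.png")
cv2.imwrite("pics/cmp.png",np.hstack([cv2.resize(x[150:250,350:450],None,fx=4,fy=4,interpolation=2) for x in(a,b)]))
from meas import *
P=cloud("side",bot.read_camera("side")[1])
Q=P[np.hypot(P[...,0]-.439,P[...,1]+.311)<.08];Q=Q[(Q[:,2]>.014)&(Q[:,2]<.026)]
P0=cloud("side",np.load("side0.npy"));Q0=P0[np.hypot(P0[...,0]-.439,P0[...,1]+.311)<.08];Q0=Q0[(Q0[:,2]>.014)&(Q0[:,2]<.026)]
for q in(Q,Q0):print(len(q),np.round(q.min(0),4),np.round(q.max(0),4))
```

```text
628 [ 0.3826 -0.3631  0.014 ] [ 0.4925 -0.2515  0.026 ]
637 [ 0.3827 -0.3623  0.0141] [ 0.4933 -0.2533  0.0258]
```

View pics/cmp.png

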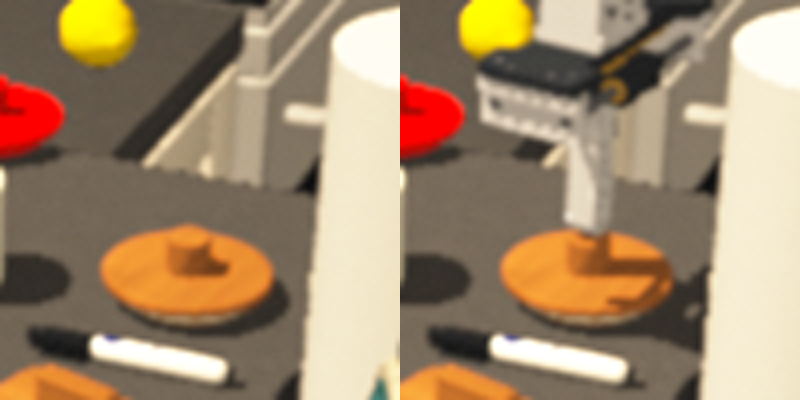

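Run:
```python
from h import *
from scipy.spatial.transform import Rotation as R
b=cv2.imread("pics/side1.png")
Rm=R.from_euler("xyz",[-179.42,.45,-8.81],degrees=True);T=np.array([.4387,-.3005,.1486])
x0,y0=340,60
c=cv2.resize(b[y0:y0+130,x0:x0+130],None,fx=5,fy=5,interpolation=2)
for oy in(-.028,0,.028):
  for oz,col in((.008,(0,0,255)),(-.011,(0,255,0)),(-.03,(255,0,0))):
    u,v=proj("side",T+Rm.apply([0,oy,oz]))[0];cv2.circle(c,(int((u-x0+.5)*5),int((v-y0+.5)*5)),4,col,-1)
cv2.imwrite("pics/s1c.png",c)
x0,y0=340,120
b=cv2.imread("pics/side2.png");c=cv2.resize(b[y0:y0+130,x0:x0+130],None,fx=5,fy=5,interpolation=2)
Rm=R.from_euler("xyz",[179.94,0,-10],degrees=True);T=np.array([.4394,-.3119,.0343])
for oy in(0,):
  for oz,col in((.008,(0,0,255)),(-.011,(0,255,0)),(-.03,(255,0,0))):
    u,v=proj("side",T+Rm.apply([0,oy,oz]))[0];cv2.circle(c,(int((u-x0+.5)*5),int((v-y0+.5)*5)),4,col,-1)
cv2.imwrite("pics/s2d.png",c)
```

```text
(no output)
```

View pics/s1c.png

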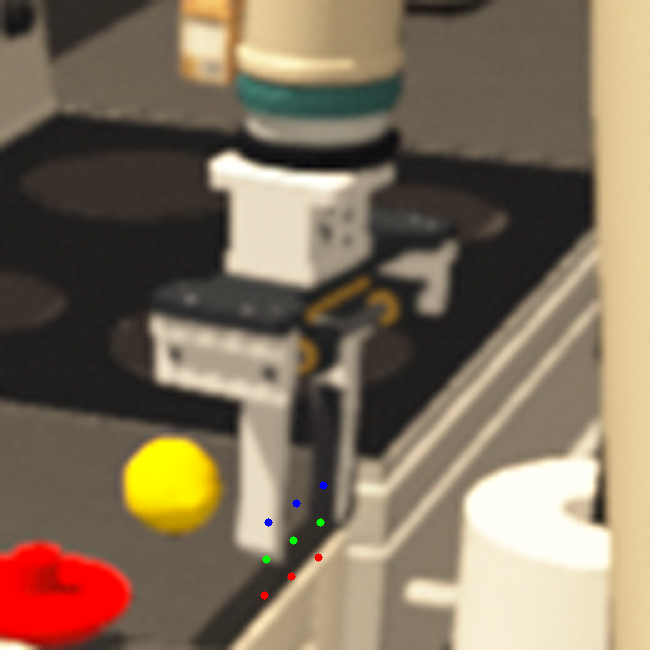

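View pics/s2d.png

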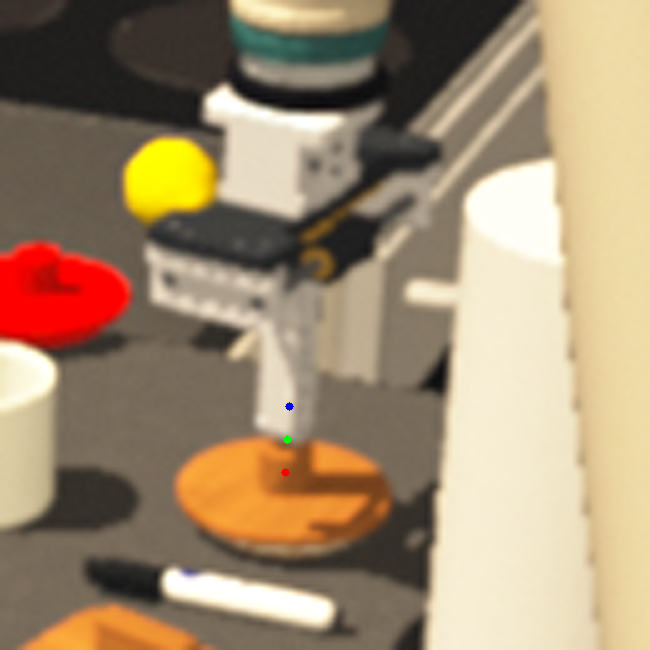

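Call:
jog_arm(commands=[[0, 0, -2, 0, 0, 0, 0.2], [0, 0, 0, 0, 0, 0, 0.2], [0, 0, 0, 0, 0, 0, 0.2], [0, 0, 0, 0, 0, 0, 0.2], [0, 0, 0, 0, 0, 0, 0.2], [0, 0, 0, 0, 0, 0, 0.2], [0, 0, 0, 0, 0, 0, 0.2]])

```text
time_s: 4.57
tool_pos: [0.4394, -0.312, 0.0367]
tcp_rot: [179.9, -0.0, -10.0]
force: [0.0, 0.5, -0.9]
gripper_width: 0.465
```

Call:
jog_arm(commands=[[0, 0, 5, 0, 0, 0, 0.2], [0, 0, 5, 0, 0, 0, 0.2], [0, 0, 4, 0, 0, 0, 0.2], [0, 0, 0, 0, 0, 0, 0.2], [0, 0, 0, 0, 0, 0, 0.2]])

```text
time_s: 4.98
tool_pos: [0.4391, -0.3117, 0.0207]
tcp_rot: [180.0, -0.0, -10.0]
force: [-0.2, -0.2, 0.8]
gripper_width: 0.601
```

```bash
python3 go.py .439 -.311 .0165 -10
python3 - <<'E'
from h import *
b=bot.read_camera("side")[0];x0,y0=340,120;cv2.imwrite("pics/s3.png",cv2.resize(b[y0:y0+130,x0:x0+130],None,fx=5,fy=5,interpolation=2))
E
```

```text
t 5.0 pos [ 0.4391 -0.3117  0.0207] rpy [ 1.7995e+02 -1.0000e-02 -1.0010e+01] q [-42.7  21.6 105.   -0.   53.4  57.3] F [-0.2 -0.2  0.8] w 0.601
shift now-frame mm [-0.3 -0.7  4.2] target-frame [-0.3 -0.7  4.2] turn rad [ 0.001 -0.    -0.   ]
```

View pics/s3.png

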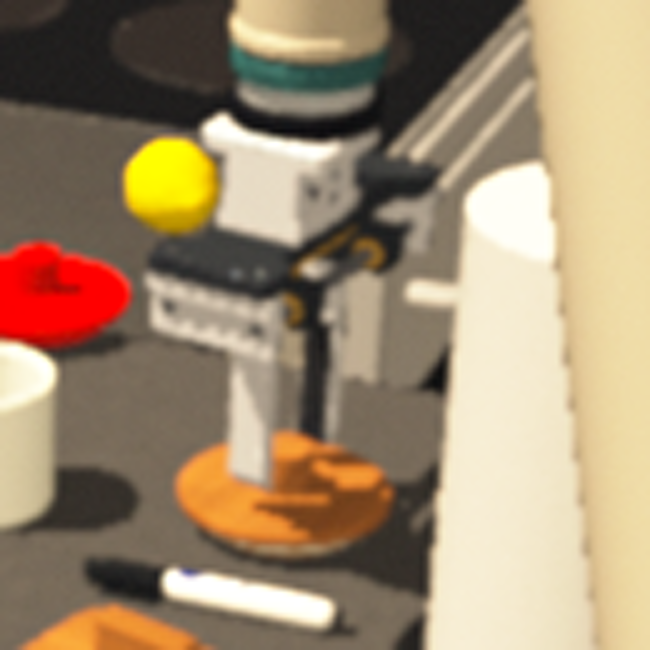

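Call:
jog_arm(commands=[[-0.2, -0.3, 3, 0, 0, 0, 0.2], [0, 0, 0, 0, 0, 0, -1], [0, 0, 0, 0, 0, 0, -1], [0, 0, 0, 0, 0, 0, -1], [0, 0, 0, 0, 0, 0, -1], [0, 0, 0, 0, 0, 0, -1], [0, 0, 0, 0, 0, 0, -1], [0, 0, 0, 0, 0, 0, -1], [0, 0, 0, 0, 0, 0, -1], [0, 0, 0, 0, 0, 0, -1]], grip_force=30)

```text
time_s: 5.87
tool_pos: [0.4391, -0.3115, 0.0176]
tcp_rot: [179.9, -0.0, -10.0]
force: [0.5, 0.9, 0.0]
gripper_width: 0.29
```

```bash
python3 go.py .439 -.311 .2 -10
```

```text
t 5.9 pos [ 0.4391 -0.3115  0.0176] rpy [ 1.7994e+02 -3.0000e-02 -1.0010e+01] q [-42.7  21.8 105.2  -0.   53.   57.3] F [0.5 0.9 0. ] w 0.290
shift now-frame mm [-1.000e-01 -3.000e-01 -1.824e+02] target-frame [  -0.2   -0.5 -182.4] turn rad [ 0.001 -0.    -0.   ]
```

Call:
jog_arm(commands=[[0, 0, -10, 0, 0, 0, -1], [0, 0, -20, 0, 0, 0, -1], [0, 0, -28, 0, 0, 0, -1], [0, 0, -28, 0, 0, 0, -1], [0, 0, -28, 0, 0, 0, -1], [0, 0, -28, 0, 0, 0, -1], [0, 0, -20, 0, 0, 0, -1], [0, 0, -10, 0, 0, 0, -1], [0, 0, 0, 0, 0, 0, -1], [0, 0, 0, 0, 0, 0, -1]])

```text
time_s: 6.7
tool_pos: [0.4373, -0.3095, 0.2022]
tcp_rot: [-180.0, 0.1, -10.0]
force: [0.0, -0.3, -1.3]
gripper_width: 0.287
```

```bash
python3 go.py .6458 .1722 .19 -10;python3 - <<'E'
from h import *
b=bot.read_camera("side")[0];cv2.imwrite("pics/s4.png",b)
E
```

```text
t 6.7 pos [ 0.4373 -0.3095  0.2022] rpy [-1.7997e+02  9.0000e-02 -1.0010e+01] q [-42.7  12.2  90.   -0.   78.   57.3] F [ 0.  -0.3 -1.3] w 0.287
shift now-frame mm [ 121.7 -510.6   12.2] target-frame [ 121.7 -510.6   12.2] turn rad [-0.     0.002 -0.   ]
```

View pics/s4.png

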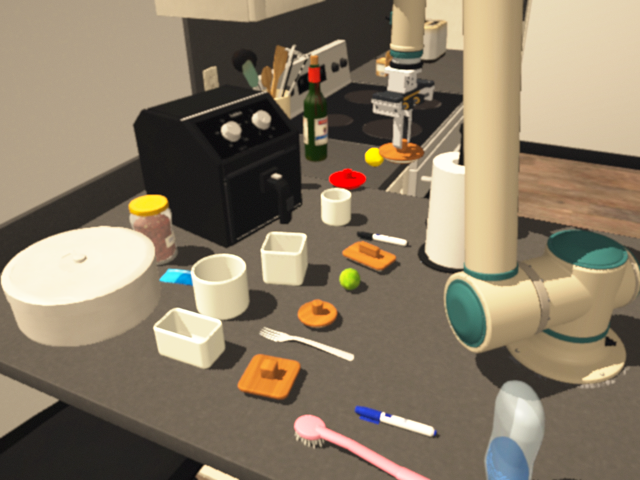

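Call:
jog_arm(commands=[[3, -15, 0, 0, 0, 0, -1], [6, -30, 0, 0, 0, 0, -1], [8, -34, 0, 0, 0, 0, -1], [8, -34, 0, 0, 0, 0, -1], [8, -34, 0, 0, 0, 0, -1], [8, -34, 0, 0, 0, 0, -1], [8, -34, 0, 0, 0, 0, -1], [8, -34, 0, 0, 0, 0, -1], [8, -34, 0, 0, 0, 0, -1], [8, -34, 0, 0, 0, 0, -1], [8, -34, 0, 0, 0, 0, -1], [8, -34, 0, 0, 0, 0, -1], [8, -34, 0, 0, 0, 0, -1], [8, -34, 0, 0, 0, 0, -1], [7, -25, 0, 0, 0, 0, -1], [6, -15, 0, 0, 0, 0, -1], [3, -8, 0, 0, 0, 0, -1], [0, 0, 0, 0, 0, 0, -1], [0, 0, 0, 0, 0, 0, -1]])

```text
time_s: 8.33
tool_pos: [0.637, 0.1865, 0.1683]
tcp_rot: [179.7, 3.1, -10.3]
force: [0.7, -0.4, -2.3]
gripper_width: 0.286
```

```bash
python3 go.py .6458 .1722 .145 -10
```

```text
t 8.3 pos [0.637  0.1865 0.1683] rpy [179.74   3.13 -10.27] q [  9.8  26.   73.9   0.8  83.1 109.9] F [ 0.7 -0.4 -2.3] w 0.286
shift now-frame mm [12.4 12.4 22.7] target-frame [11.1 12.5 23.3] turn rad [ 0.004  0.055 -0.005]
```

Call:
jog_arm(commands=[[4, 4, 5, 0.001, 0.018, -0.002, -1], [4, 4, 5, 0.001, 0.018, -0.002, -1], [4, 4, 5, 0.001, 0.018, -0.002, -1], [0, 0, 0, 0, 0, 0, -1], [0, 0, 0, 0, 0, 0, -1]])

```text
time_s: 8.75
tool_pos: [0.6422, 0.165, 0.1504]
tcp_rot: [179.6, 0.3, -10.2]
force: [0.2, -0.0, -1.2]
gripper_width: 0.287
```

```bash
python3 go.py .6458 .1722 .125 -10
```

```text
t 8.8 pos [0.6422 0.165  0.1504] rpy [179.61   0.31 -10.2 ] q [  8.6  25.   78.1  -0.3  77.3 108.8] F [ 0.2 -0.  -1.2] w 0.287
shift now-frame mm [ 2.4 -7.9 25.3] target-frame [ 2.3 -7.7 25.4] turn rad [ 0.007  0.005 -0.004]
```

Call:
jog_arm(commands=[[1.2, -3.9, 5, 0.003, 0.003, -0.002, -1], [1.2, -3.9, 5, 0.003, 0.003, -0.002, -1], [0, 0, 6, 0, 0, 0, -1], [0, 0, 0, 0, 0, 0, -1], [0, 0, 0, 0, 0, 0, -1]])

```text
time_s: 9.17
tool_pos: [0.6459, 0.1712, 0.1338]
tcp_rot: [-180.0, -0.0, -10.1]
force: [-0.2, -0.4, -1.4]
gripper_width: 0.29
```

```bash
python3 go.py .6458 .1722 .0976 -10;python3 - <<'E'
from h import *
for n in("top","side"):
    b=bot.read_camera(n)[0];x0,y0=(170,130) if n=="top" else (150,200);cv2.imwrite(f"pics/{n}5.png",cv2.resize(b[y0:y0+120,x0:x0+140],None,fx=5,fy=5,interpolation=2))
E
```

```text
t 9.2 pos [0.6459 0.1712 0.1338] rpy [-1.800e+02 -4.000e-02 -1.012e+01] q [  8.9  25.7  79.3  -0.   74.9 109. ] F [-0.2 -0.4 -1.4] w 0.290
shift now-frame mm [-0.3 -1.  36.2] target-frame [-0.3 -1.  36.2] turn rad [-0.    -0.001 -0.002]
```

View pics/side5.png

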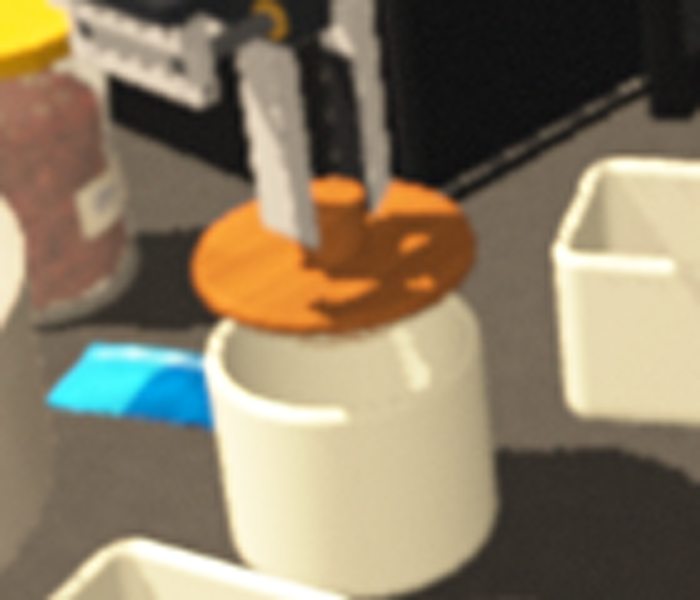

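View pics/top5.png

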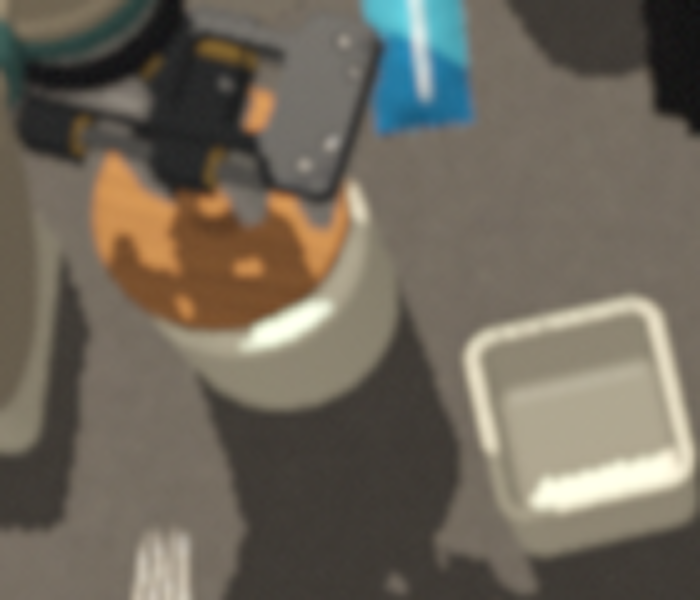

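```bash
cat > held.py <<'E'
from meas import *
import sys
# held.py x y tcpz rad
x,y,tz,rad=map(float,sys.argv[1:5])
zb=tz-.0176+.020
for n in("side","top"):
    b,d=bot.read_camera(n);P=cloud(n,d)
    hsv=cv2.cvtColor(b,cv2.COLOR_BGR2HSV)
    m=(np.hypot(P[...,0]-x,P[...,1]-y)<rad)&(abs(P[...,2]-zb)<.008)&(hsv[...,1]>90)
    Q=P[m];h=cv2.convexHull(Q[:,:2].astype(np.float32))[:,0]
    s=np.linalg.lstsq(np.c_[2*h,np.ones(len(h))],(h**2).sum(1),rcond=None)[0]
    print(n,len(Q),"z%.4f"%np.median(Q[:,2]),"circ",np.round(s[:2],4),"%.4f"%np.sqrt(s[2]+s[0]**2+s[1]**2),"ext",np.round(h.min(0),4),np.round(h.max(0),4),"rect",[np.round(k,4) for k in cv2.minAreaRect(h)])
    A=np.c_[Q[:,:2],np.ones(len(Q))];print("  tilt",np.round(np.degrees(np.linalg.lstsq(A,Q[:,2],rcond=None)[0][:2]),2))
E
python3 held.py .6458 .1715 .1338 .075
```

```text
side 1122 z0.1356 circ [0.6429 0.1743] 0.0547 ext [0.5885 0.1189] [0.6985 0.2286] rect [array([0.6403, 0.1775]), array([0.1085, 0.1006]), np.float64(41.6406)]
  tilt [ 0.74 -0.91]
top 1017 z0.1371 circ [0.6461 0.1719] 0.0543 ext [0.5916 0.1175] [0.6998 0.2262] rect [array([0.6397, 0.1713]), array([0.0957, 0.1035]), np.float64(32.2718)]
  tilt [0.05 0.09]
```

Call:
jog_arm(commands=[[0.6, 0, 5, 0, 0, 0, -1], [0.3, 0, 6, 0, 0, 0, -1], [0, 0, 6, 0, 0, 0, -1], [0, 0, 4, 0, 0, 0, -1], [0, 0, 0, 0, 0, 0, -1], [0, 0, 0, 0, 0, 0, -1]])

```text
time_s: 9.87
tool_pos: [0.6472, 0.1711, 0.111]
tcp_rot: [-180.0, -0.1, -10.1]
force: [-0.6, -0.4, -0.9]
gripper_width: 0.288
```

```bash
python3 go.py .6463 .1718 .0976 -10
```

```text
t 9.9 pos [0.6472 0.1711 0.111 ] rpy [-1.7999e+02 -9.0000e-02 -1.0100e+01] q [  8.9  26.7  81.1  -0.   72.2 109. ] F [-0.6 -0.4 -0.9] w 0.288
shift now-frame mm [-1.  -0.5 13.4] target-frame [-1.  -0.5 13.4] turn rad [-0.    -0.002 -0.002]
```

Call:
jog_arm(commands=[[-0.7, -0.4, 3, 0, 0, 0, -1], [0, 0, 3, 0, 0, 0, -1], [0, 0, 3, 0, 0, 0, -1], [0, 0, 2, 0, 0, 0, -1], [0, 0, 0, 0, 0, 0, -1], [0, 0, 0, 0, 0, 0, -1]])

```text
time_s: 10.37
tool_pos: [0.6466, 0.1717, 0.0989]
tcp_rot: [-180.0, -0.1, -10.1]
force: [-0.3, 0.6, -1.5]
gripper_width: 0.287
```

```bash
python3 go.py .6463 .1718 .0976 -10
```

```text
t 10.4 pos [0.6466 0.1717 0.0989] rpy [-1.7999e+02 -1.0000e-01 -1.0100e+01] q [  8.9  27.1  82.1  -0.   70.7 109. ] F [-0.3  0.6 -1.5] w 0.287
shift now-frame mm [-0.3 -0.   1.3] target-frame [-0.3 -0.   1.3] turn rad [-0.    -0.002 -0.002]
```

Call:
jog_arm(commands=[[0, 0, 1.2, 0, 0, 0, -1], [0, 0, 0, 0, 0, 0, -1], [0, 0, 0, 0, 0, 0, -0.2], [0, 0, 0, 0, 0, 0, 0], [0, 0, 0, 0, 0, 0, 0.2], [0, 0, 0, 0, 0, 0, 0.2], [0, 0, 0, 0, 0, 0, 0.2], [0, 0, -10, 0, 0, 0, 0.2], [0, 0, -25, 0, 0, 0, 0.2], [0, 0, -30, 0, 0, 0, 0.2], [0, 0, -25, 0, 0, 0, 0.2], [0, 0, -10, 0, 0, 0, 0.2], [0, 0, 0, 0, 0, 0, 0.2]])

```text
time_s: 11.45
tool_pos: [0.6466, 0.1717, 0.2057]
tcp_rot: [-180.0, -0.2, -10.1]
force: [-0.3, -0.4, 1.4]
gripper_width: 0.604
```

```bash
python3 go.py .4425 .3243 .1 9.7
python3 - <<'E'
from h import *
for n in("side",):
    b,d=bot.read_camera(n);x0,y0=(150,200);cv2.imwrite(f"pics/{n}6.png",cv2.resize(b[y0:y0+120,x0:x0+140],None,fx=5,fy=5,interpolation=2))
    P=cloud(n,d);Q=P[np.hypot(P[...,0]-.645,P[...,1]-.172)<.05];Q=Q[abs(Q[:,2]-.1)<.015];print(np.median(Q[:,2]),np.degrees(np.linalg.lstsq(np.c_[Q[:,:2],np.ones(len(Q))],Q[:,2],rcond=None)[0][:2]))
E
```

```text
t 11.4 pos [0.6466 0.1717 0.2057] rpy [-179.96   -0.18  -10.1 ] q [  8.9  23.6  72.6  -0.   83.6 109. ] F [-0.3 -0.4  1.4] w 0.604
shift now-frame mm [-228.  -114.3  105.1] target-frame [-175.4 -184.8  105.7] turn rad [-0.    -0.003 -0.346]
0.09982199768918126 [0.11411033 0.18301502]
```

View pics/side6.png

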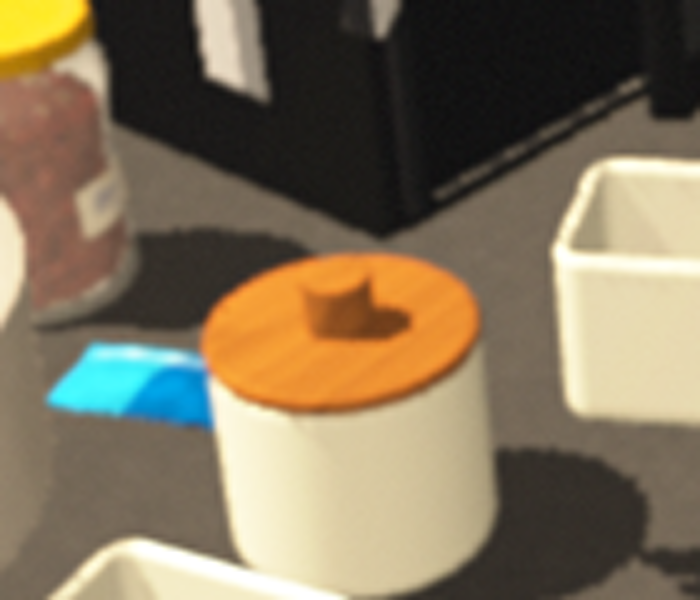

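Call:
jog_arm(commands=[[0, 0, 0, 0, 0, -0.115, 0.2], [0, 0, 0, 0, 0, -0.115, 0.2], [0, 0, 0, 0, 0, -0.115, 0.2], [0, 0, 0, 0, 0, 0, 0.2], [-10, -11, 0, 0, 0, 0, 0.2], [-20, -21, 0, 0, 0, 0, 0.2], [-25, -27, 0, 0, 0, 0, 0.2], [-25, -27, 5, 0, 0, 0, 0.2], [-25, -27, 10, 0, 0, 0, 0.2], [-25, -27, 20, 0, 0, 0, 0.2], [-22, -22, 20, 0, 0, 0, 0.2], [-14, -14, 20, 0, 0, 0, 0.2], [-7, -7, 12, 0, 0, 0, 0.2], [0, 0, 0, 0, 0, 0, 0.2], [0, 0, 0, 0, 0, 0, 0.2]])

```text
time_s: 12.75
tool_pos: [0.4213, 0.327, 0.1072]
tcp_rot: [180.0, 0.9, 8.6]
force: [0.3, -0.4, 0.1]
gripper_width: 0.598
```

```bash
python3 go.py .4425 .3243 .06 9.7
```

```text
t 12.8 pos [0.4213 0.327  0.1072] rpy [179.98   0.87   8.64] q [ 30.1  16.3  98.4   0.3  66.  111.3] F [ 0.3 -0.4  0.1] w 0.598
shift now-frame mm [21.3  5.8 46.8] target-frame [20.5  6.2 47.2] turn rad [ 0.     0.015 -0.018]
```

Call:
jog_arm(commands=[[7, 2, 10, 0, 0.005, -0.006, 0.2], [7, 2, 15, 0, 0.005, -0.006, 0.2], [6, 2, 12, 0, 0.005, -0.006, 0.2], [0, 0, 8, 0, 0, 0, 0.2], [0, 0, 0, 0, 0, 0, 0.2], [0, 0, 0, 0, 0, 0, 0.2]])

```text
time_s: 13.25
tool_pos: [0.4469, 0.324, 0.065]
tcp_rot: [-179.9, -0.5, 9.2]
force: [-0.3, 0.2, -0.2]
gripper_width: 0.6
```

```bash
python3 go.py .4425 .3243 .0176 9.7
```

```text
t 13.2 pos [0.4469 0.324  0.065 ] rpy [-179.9    -0.48    9.17] q [ 2.880e+01  1.950e+01  1.006e+02 -1.000e-01  5.950e+01  1.096e+02] F [-0.3  0.2 -0.2] w 0.600
shift now-frame mm [-4.7 -1.  47.3] target-frame [-4.3 -1.1 47.4] turn rad [-0.002 -0.008 -0.009]
```

Call:
jog_arm(commands=[[-2, -0.5, 4, 0, -0.004, -0.005, 0.2], [-2, -0.5, 8, 0, -0.004, -0.004, 0.2], [0, 0, 10, 0, 0, 0, 0.2], [0, 0, 10, 0, 0, 0, 0.2], [0, 0, 8, 0, 0, 0, 0.2], [0, 0, 0, 0, 0, 0, 0.2], [0, 0, 0, 0, 0, 0, 0.2]])

```text
time_s: 13.83
tool_pos: [0.4434, 0.3248, 0.0229]
tcp_rot: [-179.8, -0.1, 9.6]
force: [0.1, -0.7, 0.1]
gripper_width: 0.601
```

```bash
python3 go.py .4425 .3243 .0176 9.7
```

```text
t 13.8 pos [0.4434 0.3248 0.0229] rpy [-1.7984e+02 -1.3000e-01  9.6300e+00] q [2.890e+01 2.210e+01 1.036e+02 1.000e-01 5.410e+01 1.092e+02] F [ 0.1 -0.7  0.1] w 0.601
shift now-frame mm [-1.   0.3  5.3] target-frame [-1.   0.3  5.3] turn rad [-0.003 -0.002 -0.001]
```

Call:
jog_arm(commands=[[-0.8, 0.2, 2.5, -0.003, -0.002, 0, 0.2], [0, 0, 1.5, 0, 0, 0, 0.2], [0, 0, 0, 0, 0, 0, -1], [0, 0, 0, 0, 0, 0, -1], [0, 0, 0, 0, 0, 0, -1], [0, 0, 0, 0, 0, 0, -1], [0, 0, 0, 0, 0, 0, -1], [0, 0, 0, 0, 0, 0, -1], [0, 0, 0, 0, 0, 0, -1], [0, 0, 0, 0, 0, 0, -1], [0, 0, 0, 0, 0, 0, -1]])

```text
time_s: 14.75
tool_pos: [0.443, 0.3247, 0.0191]
tcp_rot: [180.0, -0.1, 9.6]
force: [0.3, -0.3, -1.4]
gripper_width: 0.272
```

```bash
python3 go.py .4425 .3243 .2 9.7
```

```text
t 14.8 pos [0.443  0.3247 0.0191] rpy [ 1.7999e+02 -7.0000e-02  9.6400e+00] q [ 29.   22.4 103.7  -0.   53.8 109.4] F [ 0.3 -0.3 -1.4] w 0.272
shift now-frame mm [  -0.3    0.4 -180.9] target-frame [  -0.6    0.4 -180.9] turn rad [ 0.    -0.001 -0.001]
```

Call:
jog_arm(commands=[[0, 0, -10, 0, 0, 0, -1], [0, 0, -20, 0, 0, 0, -1], [0, 0, -28, 0, 0, 0, -1], [0, 0, -28, 0, 0, 0, -1], [0, 0, -28, 0, 0, 0, -1], [0, 0, -25, 0, 0, 0, -1], [0, 0, -20, 0, 0, 0, -1], [0, 0, -10, 0, 0, -0.05, -1], [0, 0, 0, 0, 0, -0.06, -1], [0, 0, 0, 0, 0, -0.05, -1], [0, 0, 0, 0, 0, 0, -1]])

```text
time_s: 15.67
tool_pos: [0.4417, 0.3242, 0.2038]
tcp_rot: [-180.0, -0.2, 19.2]
force: [-0.5, -0.0, -1.5]
gripper_width: 0.276
```

```bash
python3 go.py .5833 .0177 .16 18.8
```

```text
t 15.7 pos [0.4417 0.3242 0.2038] rpy [-179.99   -0.2    19.22] q [29.  13.  88.6 -0.  78.2 99.8] F [-0.5 -0.  -1.5] w 0.276
shift now-frame mm [ 32.7 336.   43.8] target-frame [ 35.3 335.8  43.8] turn rad [-0.    -0.003  0.007]
```

Call:
jog_arm(commands=[[1, 14, 0, 0, 0, 0, -1], [3, 28, 0, 0, 0, 0, -1], [4, 33, 0, 0, 0, 0, -1], [4, 33, 0, 0, 0, 0, -1], [4, 33, 0, 0, 0, 0, -1], [4, 33, 0, 0, 0, 0, -1], [4, 33, 0, 0, 0, 0, -1], [4, 33, 0, 0, 0, 0, -1], [3, 30, 0, 0, 0, 0, -1], [3, 24, 0, 0, 0, 0, -1], [2, 17, 0, 0, 0, 0, -1], [1, 12, 0, 0, 0, 0, -1], [0, 6, 0, 0, 0, 0, -1], [0, 0, 0, 0, 0, 0, -1], [0, 0, 0, 0, 0, 0, -1]])

```text
time_s: 16.92
tool_pos: [0.5853, 0.0123, 0.2056]
tcp_rot: [-179.8, -0.1, 18.4]
force: [-0.1, 0.8, -1.1]
gripper_width: 0.272
```

```bash
python3 go.py .5833 .0177 .14 18.8
```

```text
t 16.9 pos [0.5853 0.0123 0.2056] rpy [-1.7976e+02 -1.0000e-01  1.8360e+01] q [-5.8 16.3 83.7  0.3 80.  65.8] F [-0.1  0.8 -1.1] w 0.272
shift now-frame mm [-0.4 -5.4 65.7] target-frame [-0.2 -5.7 65.6] turn rad [-0.004 -0.002 -0.008]
```

Call:
jog_arm(commands=[[0, -2.5, 10, -0.002, 0, -0.004, -1], [0, -2.5, 18, -0.002, 0, -0.004, -1], [0, 0, 18, 0, 0, 0, -1], [0, 0, 12, 0, 0, 0, -1], [0, 0, 5, 0, 0, 0, -1], [0, 0, 0, 0, 0, 0, -1], [0, 0, 0, 0, 0, 0, -1]])

```text
time_s: 17.5
tool_pos: [0.5795, 0.0268, 0.1389]
tcp_rot: [-179.8, -0.1, 19.3]
force: [-0.6, -0.9, -1.1]
gripper_width: 0.274
```

```bash
python3 go.py .5833 .0177 .091 18.8; python3 held.py .584 .017 .1375 .075;  python3 - <<'E'
from h import *
for n in("side",):
    b,d=bot.read_camera(n);x0,y0=(220,180);cv2.imwrite(f"pics/{n}7.png",cv2.resize(b[y0:y0+120,x0:x0+140],None,fx=5,fy=5,interpolation=2))
E
```

```text
t 17.5 pos [0.5795 0.0268 0.1389] rpy [-1.7977e+02 -1.0000e-01  1.9340e+01] q [-4.4 18.2 90.7  0.3 71.1 66.2] F [-0.6 -0.9 -1.1] w 0.274
shift now-frame mm [ 0.5 10.1 47.9] target-frame [ 0.7  9.9 47.9] turn rad [-0.004 -0.002  0.009]
side 823 z0.1394 circ [0.5785 0.0291] 0.0537 ext [ 0.5242 -0.0254] [0.6308 0.0839] rect [array([0.5776, 0.028 ]), array([0.0893, 0.0958]), np.float64(19.1603)]
  tilt [ 0.42 -0.87]
top 631 z0.1406 circ [0.5744 0.0243] 0.0484 ext [ 0.5272 -0.0253] [0.6293 0.0488] rect [array([0.5777, 0.0233]), array([0.0808, 0.084 ]), np.float64(21.3254)]
  tilt [0.1  0.26]
```

View pics/side7.png

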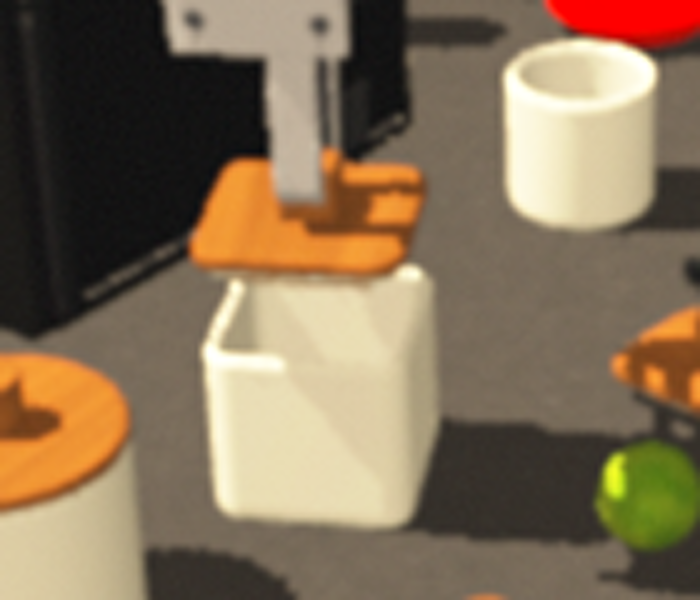

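Call:
jog_arm(commands=[[0.2, 4.5, 0, -0.002, 0, 0.004, -1], [0.2, 4, 0, -0.002, 0, 0.004, -1], [0, 0, 8, 0, 0, 0, -1], [0, 0, 8, 0, 0, 0, -1], [0, 0, 0, 0, 0, 0, -1], [0, 0, 0, 0, 0, 0, -1], [0, 0, 0, 0, 0, 0, -1]])

```text
time_s: 18.23
tool_pos: [0.586, 0.0164, 0.1244]
tcp_rot: [179.8, -0.5, 18.7]
force: [-0.5, -0.9, -1.1]
gripper_width: 0.277
```

```bash
python3 go.py .5833 .0177 .091 18.8; python3 held.py .584 .017 .117 .075
```

```text
t 18.2 pos [0.586  0.0164 0.1244] rpy [179.79  -0.47  18.72] q [-5.2 19.1 91.6 -0.  68.8 66.1] F [-0.5 -0.9 -1.1] w 0.277
shift now-frame mm [-2.4 -2.3 33.4] target-frame [-2.2 -2.1 33.4] turn rad [ 0.004 -0.008 -0.001]
side 793 z0.1247 circ [0.5848 0.0182] 0.0535 ext [ 0.5308 -0.0338] [0.6371 0.0708] rect [array([0.584 , 0.0193]), array([0.0904, 0.0909]), np.float64(18.7723)]
  tilt [ 1.18 -1.97]
top 433 z0.1256 circ [0.5743 0.0052] 0.0439 ext [ 0.5353 -0.0365] [0.6221 0.0345] rect [array([0.5786, 0.0079]), array([0.0662, 0.0781]), np.float64(19.0518)]
  tilt [-0.13  0.02]
```

Call:
jog_arm(commands=[[-1, -0.9, 4, 0.002, -0.004, 0, -1], [-1, -0.9, 6, 0.002, -0.004, 0, -1], [0, 0, 5, 0, 0, 0, -1], [0, 0, 0, 0, 0, 0, -1], [0, 0, 0, 0, 0, 0, -1]])

```text
time_s: 18.75
tool_pos: [0.5838, 0.0178, 0.1084]
tcp_rot: [-180.0, -0.0, 18.7]
force: [-1.0, 0.1, -0.3]
gripper_width: 0.272
```

```bash
python3 go.py .5833 .0177 .091 18.8
```

```text
t 18.8 pos [0.5838 0.0178 0.1084] rpy [-1.7998e+02 -3.0000e-02  1.8750e+01] q [-5.1 19.9 92.7  0.  67.3 66.2] F [-1.   0.1 -0.3] w 0.272
shift now-frame mm [-0.6 -0.  17.4] target-frame [-0.5 -0.  17.4] turn rad [-0.    -0.    -0.001]
```

Call:
jog_arm(commands=[[-0.3, 0, 4, 0, 0, 0, -1], [0, 0, 4, 0, 0, 0, -1], [0, 0, 4, 0, 0, 0, -1], [0, 0, 3, 0, 0, 0, -1], [0, 0, 0, 0, 0, 0, -1], [0, 0, 0, 0, 0, 0, -1]])

```text
time_s: 19.25
tool_pos: [0.5834, 0.0178, 0.0915]
tcp_rot: [-180.0, -0.0, 18.8]
force: [-0.7, 0.8, -1.3]
gripper_width: 0.273
```

```bash
python3 go.py .5833 .0177 .091 18.8
```

```text
t 19.2 pos [0.5834 0.0178 0.0915] rpy [-179.97   -0.     18.75] q [-5.1 20.7 94.1  0.  65.2 66.1] F [-0.7  0.8 -1.3] w 0.273
shift now-frame mm [-0.1  0.1  0.5] target-frame [-0.1  0.1  0.5] turn rad [-0.001 -0.    -0.001]
```

Call:
jog_arm(commands=[[0, 0, 0.4, 0, 0, 0, -1], [0, 0, 0, 0, 0, 0, -0.2], [0, 0, 0, 0, 0, 0, 0], [0, 0, 0, 0, 0, 0, 0.2], [0, 0, 0, 0, 0, 0, 0.2], [0, 0, 0, 0, 0, 0, 0.2], [0, 0, -10, 0, 0, 0, 0.2], [0, 0, -25, 0, 0, 0, 0.2], [0, 0, -30, 0, 0, 0, 0.2], [0, 0, -25, 0, 0, 0, 0.2], [0, 0, -10, 0, 0, 0, 0.2], [0, 0, 0, 0, 0, 0, 0.2], [0, 0, 0, 0, 0, 0, 0.2]])

```text
time_s: 20.33
tool_pos: [0.5841, 0.0177, 0.2004]
tcp_rot: [179.9, -0.2, 18.7]
force: [-0.3, -0.1, -0.4]
gripper_width: 0.6
```

```bash
python3 go.py .4458 .134 .11 10
python3 - <<'E'
from h import *
for n in("side",):
    b,d=bot.read_camera(n);x0,y0=(220,180);cv2.imwrite(f"pics/{n}8.png",cv2.resize(b[y0:y0+120,x0:x0+140],None,fx=5,fy=5,interpolation=2))
    P=cloud(n,d);Q=P[np.hypot(P[...,0]-.583,P[...,1]-.018)<.04];Q=Q[abs(Q[:,2]-.092)<.015];print(np.median(Q[:,2]),np.degrees(np.linalg.lstsq(np.c_[Q[:,:2],np.ones(len(Q))],Q[:,2],rcond=None)[0][:2]))
E
```

```text
t 20.3 pos [0.5841 0.0177 0.2004] rpy [179.94  -0.2   18.75] q [-5.1 16.3 84.5  0.  79.  66.1] F [-0.3 -0.1 -0.4] w 0.600
shift now-frame mm [ -93.9 -154.7   89.9] target-frame [-116.  -138.6   90.4] turn rad [ 0.001 -0.004  0.153]
0.09197248641439512 [-0.59572331  0.72184252]
```

View pics/side8.png

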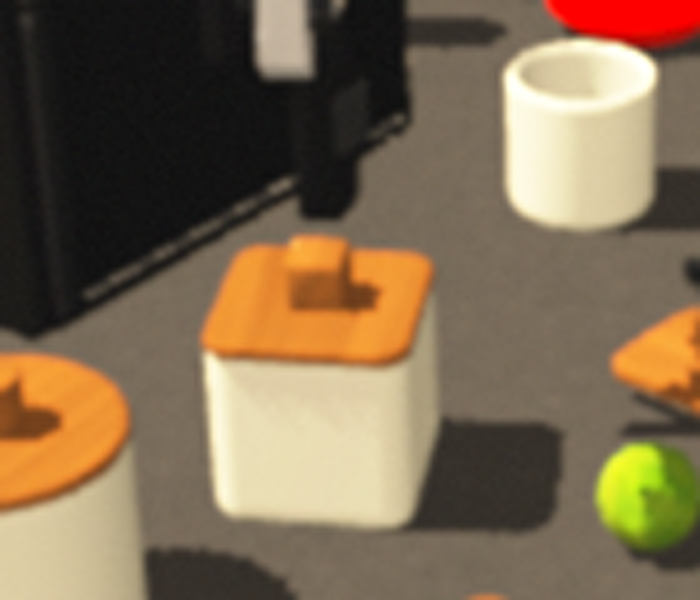

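Call:
jog_arm(commands=[[-6, -10, 0, 0, 0, 0, 0.2], [-13, -21, 0, 0, 0, 0, 0.2], [-18, -29, 0, 0, 0, 0, 0.2], [-18, -29, 10, 0, 0, 0, 0.2], [-16, -26, 15, 0, 0, 0, 0.2], [-11, -18, 20, 0, 0, 0, 0.2], [-7, -12, 15, 0, 0, 0, 0.2], [-3, -6, 12, 0, 0, 0, 0.2], [0, 0, 5, 0, 0, 0, 0.2], [0, 0, 0, 0, 0, 0, 0.2], [0, 0, 0, 0, 0, 0, 0.2]])

```text
time_s: 21.3
tool_pos: [0.426, 0.1371, 0.1089]
tcp_rot: [-179.6, 1.2, 18.7]
force: [-0.5, 1.1, 1.3]
gripper_width: 0.598
```

```bash
python3 go.py .4458 .134 .065 18
```

```text
t 21.3 pos [0.426  0.1371 0.1089] rpy [-179.62    1.17   18.68] q [  8.8   9.5 107.8   0.2  64.   80. ] F [-0.5  1.1  1.3] w 0.598
shift now-frame mm [18.7  9.6 43.5] target-frame [17.9  9.1 43.9] turn rad [-0.006  0.02   0.012]
```

Call:
jog_arm(commands=[[6, 3, 8, -0.002, 0.007, 0, 0.2], [6, 3, 10, -0.002, 0.007, 0, 0.2], [4, 2, 10, -0.002, 0.006, 0, 0.2], [0, 0, 8, 0, 0, 0, 0.2], [0, 0, 0, 0, 0, 0, 0.2], [0, 0, 0, 0, 0, 0, 0.2], [0, 0, 0, 0, 0, 0, 0.2]])

```text
time_s: 21.88
tool_pos: [0.4501, 0.1327, 0.0744]
tcp_rot: [179.9, -0.4, 18.4]
force: [-0.7, -0.1, 0.6]
gripper_width: 0.598
```

```bash
python3 go.py .4458 .134 .0185 18.7
```

```text
t 21.9 pos [0.4501 0.1327 0.0744] rpy [179.91  -0.42  18.42] q [  7.9  12.5 109.5  -0.   57.5  79.5] F [-0.7 -0.1  0.6] w 0.598
shift now-frame mm [-4.1 -2.6 55.9] target-frame [-3.7 -2.6 55.9] turn rad [ 0.002 -0.007 -0.005]
```

Call:
jog_arm(commands=[[-1.9, -1.2, 4, 0.001, -0.003, -0.002, 0.2], [-1.9, -1.2, 9, 0.001, -0.003, -0.002, 0.2], [0, 0, 12, 0, 0, 0, 0.2], [0, 0, 12, 0, 0, 0, 0.2], [0, 0, 10, 0, 0, 0, 0.2], [0, 0, 4, 0, 0, 0, 0.2], [0, 0, 0, 0, 0, 0, 0.2], [0, 0, 0, 0, 0, 0, 0.2]])

```text
time_s: 22.55
tool_pos: [0.446, 0.1345, 0.0216]
tcp_rot: [-180.0, -0.2, 18.7]
force: [0.1, 0.8, -0.2]
gripper_width: 0.597
```

```bash
python3 go.py .4458 .134 .0185 18.7
```

```text
t 22.6 pos [0.446  0.1345 0.0216] rpy [-179.98   -0.24   18.71] q [8.200e+00 1.620e+01 1.139e+02 1.000e-01 4.970e+01 7.940e+01] F [ 0.1  0.8 -0.2] w 0.597
shift now-frame mm [-0.4  0.4  3.1] target-frame [-0.3  0.4  3.1] turn rad [-0.    -0.004  0.   ]
```

Call:
jog_arm(commands=[[-0.2, 0.2, 2.5, 0, -0.003, 0, 0.2], [0, 0, 0, 0, 0, 0, -1], [0, 0, 0, 0, 0, 0, -1], [0, 0, 0, 0, 0, 0, -1], [0, 0, 0, 0, 0, 0, -1], [0, 0, 0, 0, 0, 0, -1], [0, 0, 0, 0, 0, 0, -1], [0, 0, 0, 0, 0, 0, -1], [0, 0, 0, 0, 0, 0, -1], [0, 0, 0, 0, 0, 0, -1], [0, 0, 0, 0, 0, 0, -1]])

```text
time_s: 23.47
tool_pos: [0.4474, 0.1345, 0.0208]
tcp_rot: [180.0, -0.3, 18.7]
force: [0.4, -0.7, -0.7]
gripper_width: 0.217
```

```bash
python3 go.py .4458 .134 .2 18.7
```

```text
t 23.5 pos [0.4474 0.1345 0.0208] rpy [179.97  -0.29  18.73] q [  8.2  16.3 113.8   0.   49.6  79.4] F [ 0.4 -0.7 -0.7] w 0.217
shift now-frame mm [-8.000e-01  1.000e-01 -1.792e+02] target-frame [  -1.7   -0.  -179.2] turn rad [ 0.    -0.005  0.   ]
```

Call:
jog_arm(commands=[[0, 0, -10, 0, 0, 0, -1], [0, 0, -20, 0, 0, 0, -1], [0, 0, -28, 0, 0, 0, -1], [0, 0, -28, 0, 0, 0, -1], [0, 0, -28, 0, 0, 0, -1], [0, 0, -25, 0, 0, 0, -1], [0, 0, -20, 0, 0, 0.06, -1], [0, 0, -10, 0, 0, 0.1, -1], [0, 0, 0, 0, 0, 0.1, -1], [0, 0, 0, 0, 0, 0.1, -1], [0, 0, 0, 0, 0, 0.05, -1], [0, 0, 0, 0, 0, 0, -1], [0, 0, 0, 0, 0, 0, -1]])

```text
time_s: 24.55
tool_pos: [0.4442, 0.1341, 0.1975]
tcp_rot: [-180.0, -0.0, -5.8]
force: [-1.0, -0.2, -0.9]
gripper_width: 0.224
```

```bash
python3 go.py .59 -.2655 .18 -5;  python3 - <<'E'
from h import *
for n in("side",):
    b,d=bot.read_camera(n);x0,y0=(200,60);cv2.imwrite(f"pics/{n}9.png",cv2.resize(b[y0:y0+240,x0:x0+280],None,fx=2.5,fy=2.5,interpolation=2))
E
```

```text
t 24.6 pos [0.4442 0.1341 0.1975] rpy [-1.7996e+02 -2.0000e-02 -5.8400e+00] q [  8.2   6.   98.4   0.   75.6 104. ] F [-1.  -0.2 -0.9] w 0.224
shift now-frame mm [185.7 382.7  17.2] target-frame [180.1 385.3  17.5] turn rad [-0.001 -0.    -0.015]
```

View pics/side9.png

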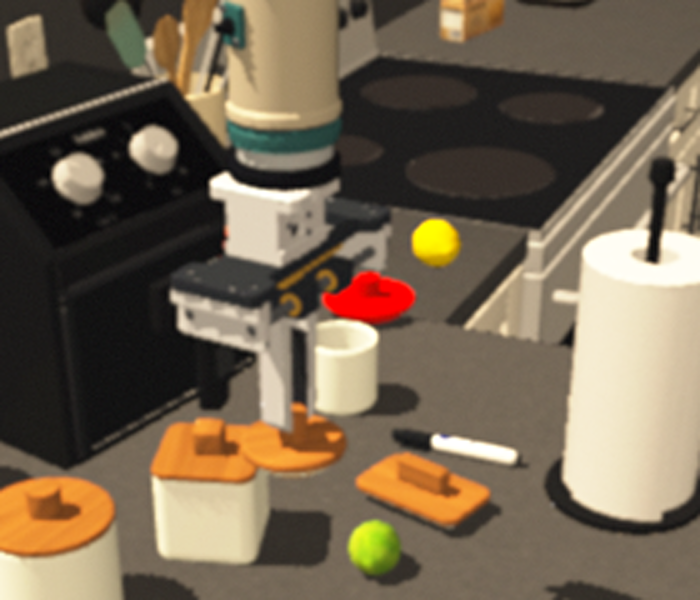

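Call:
jog_arm(commands=[[5, 14, 0, 0, 0, 0, -1], [11, 27, 0, 0, 0, 0, -1], [15, 32, 0, 0, 0, 0, -1], [15, 32, 0, 0, 0, 0, -1], [15, 32, 0, 0, 0, 0, -1], [15, 32, 0, 0, 0, 0, -1], [15, 32, 0, 0, 0, 0, -1], [15, 32, 0, 0, 0, 0, -1], [15, 32, 0, 0, 0, 0, -1], [15, 32, 0, 0, 0, 0, -1], [14, 30, 0, 0, 0, 0, -1], [11, 23, 0, 0, 0, 0, -1], [8, 14, 0, 0, 0, 0, -1], [5, 8, 0, 0, 0, 0, -1], [3, 4, 0, 0, 0, 0, -1], [0, 0, 0, 0, 0, 0, -1], [0, 0, 0, 0, 0, 0, -1], [0, 0, 0, 0, 0, 0, -1]])

```text
time_s: 26.1
tool_pos: [0.5881, -0.2724, 0.1864]
tcp_rot: [-179.5, 0.7, -4.5]
force: [0.8, 0.3, -0.5]
gripper_width: 0.222
```

```bash
python3 go.py .59 -.2655 .135 -6
```

```text
t 26.1 pos [ 0.5881 -0.2724  0.1864] rpy [-179.5     0.71   -4.47] q [-31.1  22.9  76.5   0.1  81.5  63.4] F [ 0.8  0.3 -0.5] w 0.222
shift now-frame mm [ 2.  -6.6 51.4] target-frame [ 1.2 -7.1 51.4] turn rad [-0.009  0.012  0.027]
```

Call:
jog_arm(commands=[[0.7, -1.5, 10, -0.004, 0.005, 0, -1], [0.7, -1.5, 14, -0.004, 0.005, 0, -1], [0, 0, 14, 0, 0, 0, -1], [0, 0, 8, 0, 0, 0, -1], [0, 0, 0, 0, 0, 0, -1], [0, 0, 0, 0, 0, 0, -1], [0, 0, 0, 0, 0, 0, -1]])

```text
time_s: 26.68
tool_pos: [0.5888, -0.2611, 0.1429]
tcp_rot: [-179.9, -0.0, -4.0]
force: [-0.3, 0.1, -0.6]
gripper_width: 0.219
```

```bash
python3 go.py .59 -.2655 .0828 -4.5; python3 held.py .59 -.267 .136 .06
```

```text
t 26.7 pos [ 0.5888 -0.2611  0.1429] rpy [-1.7993e+02 -4.0000e-02 -3.9800e+00] q [-30.2  23.4  81.9   0.1  74.7  63.8] F [-0.3  0.1 -0.6] w 0.219
shift now-frame mm [ 1.5  4.4 60. ] target-frame [ 1.5  4.3 60.1] turn rad [-0.001 -0.001  0.009]
side 332 z0.1416 circ [ 0.5854 -0.2577] 0.0391 ext [ 0.5464 -0.2962] [ 0.625  -0.2186] rect [array([ 0.5848, -0.2557]), array([0.0761, 0.0737]), np.float64(28.3661)]
  tilt [ 0.76 -3.26]
top 4 z0.1422 circ [ 0.6128 -0.2803] 0.0014 ext [ 0.6113 -0.281 ] [ 0.6143 -0.2795] rect [array([ 0.6128, -0.2803]), array([0.0031, 0.0014]), np.float64(1.5143)]
  tilt [  -6.95 -113.96]
```

Call:
jog_arm(commands=[[1.5, 2.6, 4, 0, 0, 0, -1], [1.4, 2.4, 8, 0, 0, 0, -1], [0, 0, 8, 0, 0, 0, -1], [0, 0, 6, 0, 0, 0, -1], [0, 0, 0, 0, 0, 0, -1], [0, 0, 0, 0, 0, 0, -1]])

```text
time_s: 27.28
tool_pos: [0.593, -0.2686, 0.1157]
tcp_rot: [180.0, -0.2, -4.0]
force: [-0.6, 0.1, -1.6]
gripper_width: 0.223
```

```bash
python3 go.py .5918 -.2660 .0828 -4; python3 held.py .59 -.267 .113 .06;python3 - <<'E'
from h import *
for n in("side",):
    b,d=bot.read_camera(n);x0,y0=(280,150);cv2.imwrite(f"pics/{n}10.png",cv2.resize(b[y0:y0+100,x0:x0+110],None,fx=6,fy=6,interpolation=2))
E
```

```text
t 27.3 pos [ 0.593  -0.2686  0.1157] rpy [179.96  -0.24  -4.05] q [-30.5  24.9  83.5   0.1  71.4  63.5] F [-0.6  0.1 -1.6] w 0.223
shift now-frame mm [-1.5 -2.6 32.9] target-frame [-1.3 -2.6 32.9] turn rad [ 0.001 -0.004 -0.001]
side 322 z0.1147 circ [ 0.5894 -0.2649] 0.0393 ext [ 0.5506 -0.3063] [ 0.6264 -0.2218] rect [array([ 0.5885, -0.2633]), array([0.0765, 0.0715]), np.float64(34.0317)]
  tilt [ 1.19 -2.48]Traceback (most recent call last):
  File "held.py", line 10, in <module>
    Q=P[m];h=cv2.convexHull(Q[:,:2].astype(np.float32))[:,0]
             ~~~~~~~~~~~~~~~~~~~~~~~~~~~~~~~~~~~~~~~~~~^^^^^
TypeError: 'NoneType' object is not subscriptable
```

View pics/side10.png

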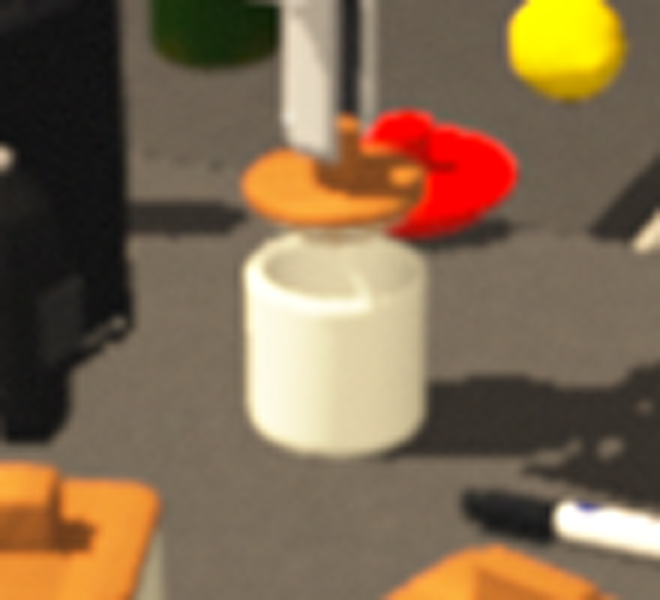

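Call:
jog_arm(commands=[[-0.5, -0.8, 3, 0, -0.002, 0, -1], [-0.4, -0.7, 6, 0, -0.002, 0, -1], [0, 0, 6, 0, 0, 0, -1], [0, 0, 4, 0, 0, 0, -1], [0, 0, 0, 0, 0, 0, -1], [0, 0, 0, 0, 0, 0, -1]])

```text
time_s: 27.93
tool_pos: [0.5929, -0.2669, 0.0962]
tcp_rot: [179.9, -0.1, -4.0]
force: [0.6, -0.2, -0.9]
gripper_width: 0.221
```

```bash
python3 go.py .5923 -.2670 .0828 -4
```

```text
t 27.9 pos [ 0.5929 -0.2669  0.0962] rpy [ 1.799e+02 -1.200e-01 -4.020e+00] q [-30.3  25.7  85.   -0.   69.1  63.7] F [ 0.6 -0.2 -0.9] w 0.221
shift now-frame mm [-0.6  0.1 13.4] target-frame [-0.6  0.1 13.4] turn rad [ 0.002 -0.002 -0.   ]
```

Call:
jog_arm(commands=[[-0.6, 0, 2.5, 0, 0, 0, -1], [0, 0, 2.5, 0, 0, 0, -1], [0, 0, 2.5, 0, 0, 0, -1], [0, 0, 0, 0, 0, 0, -1], [0, 0, 0, 0, 0, 0, -1]])

```text
time_s: 28.35
tool_pos: [0.5923, -0.267, 0.088]
tcp_rot: [179.9, -0.1, -4.0]
force: [-0.6, 0.6, -0.9]
gripper_width: 0.225
```

Call:
jog_arm(commands=[[0, 0, 2, 0, 0, 0, -1], [0, 0, 1.5, 0, 0, 0, -1], [0, 0, 0, 0, 0, 0, -1], [0, 0, 0, 0, 0, 0, -1]])

```text
time_s: 28.68
tool_pos: [0.5925, -0.2672, 0.0844]
tcp_rot: [179.9, -0.2, -4.0]
force: [0.4, -0.0, -0.7]
gripper_width: 0.222
```

```bash
python3 go.py .5923 -.2670 .0828 -4;python3 - <<'E'
from h import *
for n in("side",):
    b,d=bot.read_camera(n);x0,y0=(280,150);cv2.imwrite(f"pics/{n}11.png",cv2.resize(b[y0:y0+100,x0:x0+110],None,fx=6,fy=6,interpolation=2))
E
```

```text
t 28.7 pos [ 0.5925 -0.2672  0.0844] rpy [ 1.7987e+02 -1.6000e-01 -4.0200e+00] q [-30.4  26.2  86.   -0.   67.6  63.7] F [ 0.4 -0.  -0.7] w 0.222
shift now-frame mm [-0.3 -0.2  1.6] target-frame [-0.3 -0.2  1.6] turn rad [ 0.002 -0.003 -0.   ]
```

View pics/side11.png

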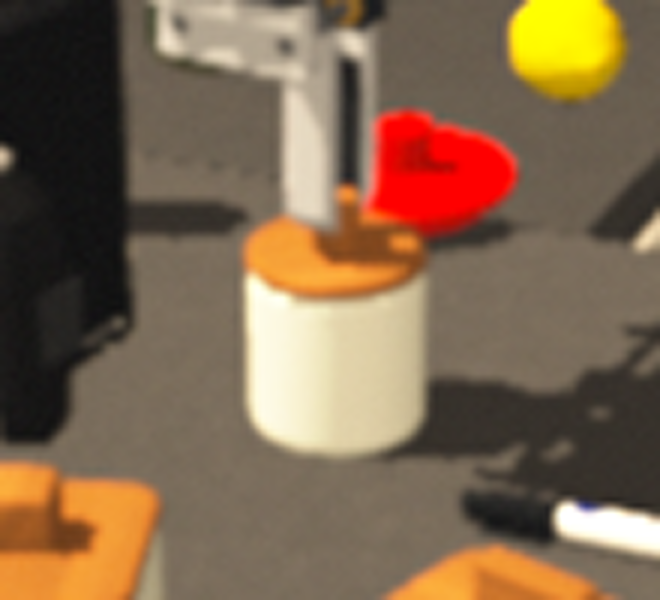

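Call:
jog_arm(commands=[[0, 0, 1.2, 0, 0, 0, -1], [0, 0, 0, 0, 0, 0, -0.3], [0, 0, 0, 0, 0, 0, 0], [0, 0, 0, 0, 0, 0, 0.2], [0, 0, 0, 0, 0, 0, 0.2], [0, 0, 0, 0, 0, 0, 0.2], [0, 0, -10, 0, 0, 0, 0.2], [0, 0, -25, 0, 0, 0, 0.2], [0, 0, -30, 0, 0, 0, 0.2], [0, 0, -25, 0, 0, 0, 0.2], [0, 0, -10, 0, 0, 0.05, 0.2], [0, 0, 0, 0, 0, 0.06, 0.2], [0, 0, 0, 0, 0, 0.06, 0.2], [0, 0, 0, 0, 0, 0, 0.2], [0, 0, 0, 0, 0, 0, 0.2]])

```text
time_s: 29.98
tool_pos: [0.5935, -0.2675, 0.1959]
tcp_rot: [179.8, -0.6, -14.1]
force: [-0.5, -0.1, 0.7]
gripper_width: 0.599
```

```bash
python3 go.py .435 -.112 .11 -13.8
python3 - <<'E'
from h import *
for n in("side",):
    b,d=bot.read_camera(n);x0,y0=(280,150);cv2.imwrite(f"pics/{n}12.png",cv2.resize(b[y0:y0+100,x0:x0+110],None,fx=6,fy=6,interpolation=2))
    P=cloud(n,d);Q=P[np.hypot(P[...,0]-.59,P[...,1]+.265)<.035];Q=Q[abs(Q[:,2]-.081)<.012];print(np.median(Q[:,2]),np.degrees(np.linalg.lstsq(np.c_[Q[:,:2],np.ones(len(Q))],Q[:,2],rcond=None)[0][:2]))
E
```

```text
t 30.0 pos [ 0.5935 -0.2675  0.1959] rpy [179.79  -0.58 -14.11] q [-30.4  22.   76.6  -0.   80.8  73.8] F [-0.5 -0.1  0.7] w 0.599
shift now-frame mm [-192.5 -112.5   83.6] target-frame [-191.  -113.2   85.9] turn rad [ 0.004 -0.01  -0.005]
0.0820670939307824 [ 0.39358835 -3.83824592]
```

View pics/side12.png

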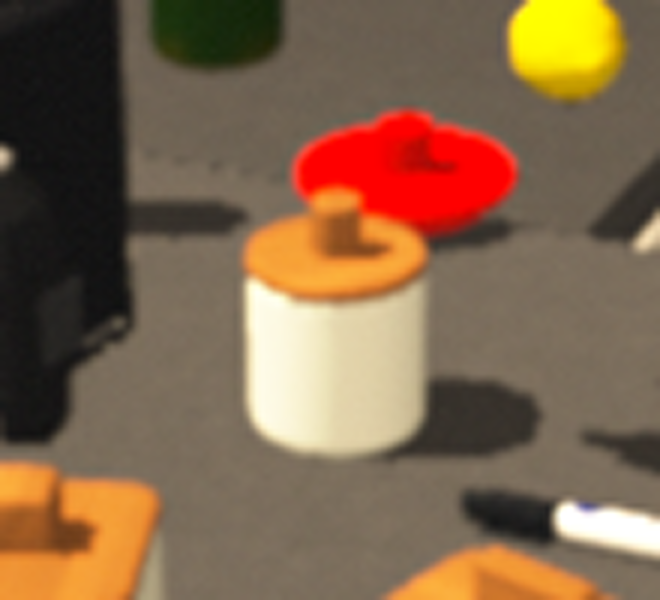

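Call:
jog_arm(commands=[[-10, -6, 0, 0, 0, 0, 0.2], [-20, -12, 0, 0, 0, 0, 0.2], [-27, -16, 0, 0, 0, 0, 0.2], [-27, -16, 0, 0, 0, 0, 0.2], [-27, -16, 10, 0, 0, 0, 0.2], [-23, -14, 15, 0, 0, 0, 0.2], [-17, -11, 15, 0, 0, 0, 0.2], [-12, -8, 12, 0, 0, 0, 0.2], [-8, -5, 10, 0, 0, 0, 0.2], [-4, -2, 6, 0, 0, 0, 0.2], [0, 0, 0, 0, 0, 0, 0.2], [0, 0, 0, 0, 0, 0, 0.2], [0, 0, 0, 0, 0, 0, 0.2]])

```text
time_s: 31.12
tool_pos: [0.4415, -0.1175, 0.1205]
tcp_rot: [179.8, -0.4, -13.4]
force: [-0.5, 0.1, -0.0]
gripper_width: 0.601
```

```bash
python3 go.py .435 -.112 .065 -13.8
```

```text
t 31.1 pos [ 0.4415 -0.1175  0.1205] rpy [179.79  -0.43 -13.38] q [-2.350e+01  8.700e+00  1.069e+02 -1.000e-01  6.400e+01  7.990e+01] F [-0.5  0.1 -0. ] w 0.601
shift now-frame mm [-8.1 -4.1 55.4] target-frame [-7.7 -3.8 55.5] turn rad [ 0.004 -0.008  0.007]
```

Call:
jog_arm(commands=[[-2.5, -1.3, 8, 0.002, -0.004, 0.003, 0.2], [-2.5, -1.3, 14, 0.002, -0.004, 0.003, 0.2], [-2, -1, 14, 0, 0, 0, 0.2], [0, 0, 12, 0, 0, 0, 0.2], [0, 0, 5, 0, 0, 0, 0.2], [0, 0, 0, 0, 0, 0, 0.2], [0, 0, 0, 0, 0, 0, 0.2], [0, 0, 0, 0, 0, 0, 0.2]])

```text
time_s: 31.78
tool_pos: [0.4432, -0.1175, 0.0671]
tcp_rot: [179.9, -0.5, -13.9]
force: [-0.0, -1.2, 0.4]
gripper_width: 0.596
```

```bash
python3 go.py .435 -.112 .0185 -13.8
```

```text
t 31.8 pos [ 0.4432 -0.1175  0.0671] rpy [179.93  -0.53 -13.9 ] q [-23.6  12.1 111.4   0.   55.9  80.3] F [-0.  -1.2  0.4] w 0.596
shift now-frame mm [-9.8 -3.4 48.5] target-frame [-9.3 -3.4 48.6] turn rad [ 0.001 -0.009 -0.002]
```

Call:
jog_arm(commands=[[-4.5, -1.7, 0, 0.001, -0.004, 0, 0.2], [-4.5, -1.7, 5, 0, -0.004, 0, 0.2], [0, 0, 9, 0, 0, 0, 0.2], [0, 0, 9, 0, 0, 0, 0.2], [0, 0, 8, 0, 0, 0, 0.2], [0, 0, 0, 0, 0, 0, 0.2], [0, 0, 0, 0, 0, 0, 0.2]])

```text
time_s: 32.37
tool_pos: [0.436, -0.1121, 0.0346]
tcp_rot: [180.0, -0.2, -13.9]
force: [0.2, 0.2, 0.2]
gripper_width: 0.601
```

```bash
python3 go.py .435 -.112 .0185 -13.8
```

```text
t 32.4 pos [ 0.436  -0.1121  0.0346] rpy [179.95  -0.25 -13.89] q [-23.3  14.  114.7  -0.   51.   80.6] F [0.2 0.2 0.2] w 0.601
shift now-frame mm [-1.1  0.1 16.1] target-frame [-1.   0.2 16.1] turn rad [ 0.001 -0.004 -0.002]
```

Call:
jog_arm(commands=[[-1, 0, 4, 0, -0.004, 0, 0.2], [0, 0, 5, 0, 0, 0, 0.2], [0, 0, 4, 0, 0, 0, 0.2], [0, 0, 1, 0, 0, 0, 0.2], [0, 0, 0, 0, 0, 0, 0], [0, 0, 0, 0, 0, 0, -1], [0, 0, 0, 0, 0, 0, -1], [0, 0, 0, 0, 0, 0, -1], [0, 0, 0, 0, 0, 0, -1], [0, 0, 0, 0, 0, 0, -1], [0, 0, 0, 0, 0, 0, -1], [0, 0, 0, 0, 0, 0, -1], [0, 0, 0, 0, 0, 0, -1], [0, 0, 0, 0, 0, 0, -1], [0, 0, 0, 0, 0, 0, -1]])

```text
time_s: 33.62
tool_pos: [0.4356, -0.1122, 0.0193]
tcp_rot: [179.9, -0.1, -13.9]
force: [-0.6, -1.1, 0.3]
gripper_width: 0.166
```

```bash
python3 go.py .435 -.112 .2 -13.8
```

```text
t 33.6 pos [ 0.4356 -0.1122  0.0193] rpy [ 1.7993e+02 -6.0000e-02 -1.3890e+01] q [-2.330e+01  1.530e+01  1.158e+02 -1.000e-01  4.880e+01  8.070e+01] F [-0.6 -1.1  0.3] w 0.166
shift now-frame mm [-5.000e-01  1.000e-01 -1.807e+02] target-frame [-6.000e-01 -1.000e-01 -1.807e+02] turn rad [ 0.001 -0.001 -0.002]
```

Call:
jog_arm(commands=[[0, 0, -10, 0, 0, 0, -1], [0, 0, -20, 0, 0, 0, -1], [0, 0, -28, 0, 0, 0, -1], [0, 0, -28, 0, 0, 0, -1], [0, 0, -28, 0, 0, 0, -1], [0, 0, -25, 0, 0, 0, -1], [0, 0, -20, 0, 0, 0, -1], [0, 0, -10, 0, 0, -0.06, -1], [0, 0, 0, 0, 0, -0.08, -1], [0, 0, 0, 0, 0, -0.08, -1], [0, 0, 0, 0, 0, -0.06, -1], [0, 0, 0, 0, 0, 0, -1], [0, 0, 0, 0, 0, 0, -1]])

```text
time_s: 34.7
tool_pos: [0.4331, -0.1107, 0.196]
tcp_rot: [-179.9, 0.2, 2.8]
force: [0.1, -0.1, -0.9]
gripper_width: 0.169
```

```bash
python3 go.py .615 .317 .17 2.3
```

```text
t 34.7 pos [ 0.4331 -0.1107  0.196 ] rpy [-179.94    0.19    2.81] q [-23.2   4.7 100.1  -0.   75.4  63.9] F [ 0.1 -0.1 -0.9] w 0.169
shift now-frame mm [ 202.8 -418.3   25.8] target-frame [ 198.9 -420.1   26. ] turn rad [-0.001  0.003  0.009]
```

Call:
jog_arm(commands=[[6, -13, -1, 0, 0, 0, -1], [12, -25, -1, 0, 0, 0, -1], [16, -33, -1, 0, 0, 0, -1], [16, -33, -1, 0, 0, 0, -1], [16, -33, -1, 0, 0, 0, -1], [16, -33, -1, 0, 0, 0, -1], [16, -33, -1, 0, 0, 0, -1], [16, -33, -1, 0, 0, 0, -1], [16, -33, -1, 0, 0, 0, -1], [16, -33, -1, 0, 0, 0, -1], [15, -31, 0, 0, 0, 0, -1], [13, -27, 0, 0, 0, 0, -1], [10, -20, 0, 0, 0, 0, -1], [7, -14, 0, 0, 0, 0, -1], [4, -8, 0, 0, 0, 0, -1], [2, -4, 0, 0, 0, 0, -1], [0, 0, 0, 0, 0, 0, -1], [0, 0, 0, 0, 0, 0, -1], [0, 0, 0, 0, 0, 0, -1]])

```text
time_s: 36.28
tool_pos: [0.6193, 0.3205, 0.1927]
tcp_rot: [179.7, 1.1, 1.0]
force: [0.6, -0.7, -1.0]
gripper_width: 0.167
```

```bash
python3 go.py .615 .317 .12 2.3
```

```text
t 36.3 pos [0.6193 0.3205 0.1927] rpy [179.66   1.12   1.  ] q [2.160e+01 2.730e+01 6.830e+01 1.000e-01 8.560e+01 1.106e+02] F [ 0.6 -0.7 -1. ] w 0.167
shift now-frame mm [-2.9  3.  72.8] target-frame [-4.4  3.3 72.7] turn rad [ 0.006  0.02  -0.023]
```

Call:
jog_arm(commands=[[-1, 1, 10, 0.003, 0.008, -0.01, -1], [-1, 1, 16, 0.003, 0.008, -0.01, -1], [0, 0, 18, 0, 0.004, 0, -1], [0, 0, 16, 0, 0, 0, -1], [0, 0, 8, 0, 0, 0, -1], [0, 0, 0, 0, 0, 0, -1], [0, 0, 0, 0, 0, 0, -1], [0, 0, 0, 0, 0, 0, -1]])

```text
time_s: 36.95
tool_pos: [0.6168, 0.3096, 0.1281]
tcp_rot: [180.0, -0.4, 1.6]
force: [0.4, 0.1, -1.1]
gripper_width: 0.165
```

```bash
python3 go.py .615 .317 .0713 2.3; python3 held.py .615 .317 .124 .08
```

```text
t 37.0 pos [0.6168 0.3096 0.1281] rpy [179.97  -0.36   1.65] q [ 21.   27.6  76.9  -0.2  75.1 109.4] F [ 0.4  0.1 -1.1] w 0.165
shift now-frame mm [-2.  -7.5 56.8] target-frame [-1.5 -7.4 56.8] turn rad [ 0.001 -0.006 -0.011]
side 1263 z0.1280 circ [0.6135 0.3122] 0.0570 ext [0.5568 0.2761] [0.6736 0.3481] rect [array([0.615 , 0.3119]), array([0.1171, 0.0715]), np.float64(0.8884)]
  tilt [ 0.8 -1.9]
top 763 z0.1295 circ [0.6128 0.3121] 0.0512 ext [0.5594 0.2742] [0.6732 0.3447] rect [array([0.6164, 0.3096]), array([0.1138, 0.0703]), np.float64(0.4213)]
  tilt [ 0.39 -0.47]
```

Call:
jog_arm(commands=[[-0.4, -3, 4, 0, -0.003, -0.013, -1], [-0.4, -3, 8, 0, -0.003, -0.013, -1], [0, 0, 10, 0, 0, 0, -1], [0, 0, 8, 0, 0, 0, -1], [0, 0, 0, 0, 0, 0, -1], [0, 0, 0, 0, 0, 0, -1], [0, 0, 0, 0, 0, 0, -1]])

```text
time_s: 37.63
tool_pos: [0.6171, 0.3177, 0.0965]
tcp_rot: [-180.0, -0.2, 3.4]
force: [0.1, -0.1, -1.2]
gripper_width: 0.168
```

```bash
python3 go.py .616 .3159 .0713 3.1; python3 held.py .615 .317 .096 .08
```

```text
t 37.6 pos [0.6171 0.3177 0.0965] rpy [-179.95   -0.18    3.36] q [ 21.5  29.2  78.7  -0.   71.9 108.2] F [ 0.1 -0.1 -1.2] w 0.168
shift now-frame mm [-1.3  1.8 25.2] target-frame [-1.2  1.8 25.2] turn rad [-0.001 -0.003  0.005]
side 1293 z0.0966 circ [0.6153 0.3203] 0.0578 ext [0.557  0.2832] [0.6739 0.3572] rect [array([0.6153, 0.32  ]), array([0.1164, 0.0713]), np.float64(3.3125)]
  tilt [ 0.65 -1.87]
top 747 z0.0980 circ [0.6128 0.3214] 0.0529 ext [0.559  0.2808] [0.6719 0.3532] rect [array([0.6164, 0.3174]), array([0.1128, 0.0714]), np.float64(3.7812)]
  tilt [ 0.23 -0.23]
```

Call:
jog_arm(commands=[[-0.6, 0.9, 2, 0, -0.002, 0.01, -1], [-0.6, 0.9, 4, 0, -0.002, 0.01, -1], [0, 0, 3, 0, 0, 0, -1], [0, 0, 0, 0, 0, 0, -1], [0, 0, 0, 0, 0, 0, -1], [0, 0, 0, 0, 0, 0, -1]])

```text
time_s: 38.23
tool_pos: [0.617, 0.3157, 0.0883]
tcp_rot: [-179.9, -0.1, 2.1]
force: [0.2, 0.1, -2.0]
gripper_width: 0.17
```

```bash
python3 go.py .616 .3161 .0713 2.2; python3 held.py .615 .317 .086 .08
```

```text
t 38.2 pos [0.617  0.3157 0.0883] rpy [-1.799e+02 -1.000e-01  2.060e+00] q [2.130e+01 2.950e+01 7.950e+01 1.000e-01 7.090e+01 1.092e+02] F [ 0.2  0.1 -2. ] w 0.170
shift now-frame mm [-1.1 -0.4 17. ] target-frame [-1.  -0.4 17. ] turn rad [-0.002 -0.002 -0.002]
side 1286 z0.0884 circ [0.6136 0.3172] 0.0573 ext [0.5575 0.2813] [0.6725 0.3542] rect [array([0.6151, 0.3173]), array([0.1147, 0.0722]), np.float64(1.7589)]
  tilt [ 0.56 -1.75]
top 722 z0.0897 circ [0.6135 0.3157] 0.0533 ext [0.559  0.2795] [0.6739 0.3494] rect [array([0.6167, 0.3148]), array([0.1148, 0.0694]), np.float64(0.9497)]
  tilt [ 0.48 -0.41]
```

Call:
jog_arm(commands=[[-0.9, -0.6, 3, -0.002, -0.002, -0.008, -1], [0, 0, 3, 0, 0, 0, -1], [0, 0, 3, 0, 0, 0, -1], [0, 0, 0, 0, 0, 0, -1], [0, 0, 0, 0, 0, 0, -1], [0, 0, 0, 0, 0, 0, -1]])

```text
time_s: 38.83
tool_pos: [0.6161, 0.3166, 0.0785]
tcp_rot: [180.0, 0.0, 2.6]
force: [0.0, 0.4, -1.0]
gripper_width: 0.165
```

```bash
python3 go.py .616 .3164 .0713 2.4
```

```text
t 38.8 pos [0.6161 0.3166 0.0785] rpy [179.99   0.     2.59] q [ 21.5  30.   80.1  -0.   69.9 108.9] F [ 0.   0.4 -1. ] w 0.165
shift now-frame mm [-0.1  0.2  7.2] target-frame [-0.1  0.2  7.2] turn rad [0.    0.    0.003]
```

Call:
jog_arm(commands=[[0, 0, 2.5, 0, 0, 0, -1], [0, 0, 2.5, 0, 0, 0, -1], [0, 0, 1, 0, 0, 0, -1], [0, 0, 0, 0, 0, 0, -1], [0, 0, 0, 0, 0, 0, -1]])

```text
time_s: 39.25
tool_pos: [0.6162, 0.3166, 0.0719]
tcp_rot: [180.0, -0.0, 2.6]
force: [-0.4, 0.4, -1.1]
gripper_width: 0.167
```

```bash
python3 go.py .616 .3164 .0713 2.4
```

```text
t 39.2 pos [0.6162 0.3166 0.0719] rpy [ 1.7999e+02 -1.0000e-02  2.5900e+00] q [ 21.5  30.3  80.6  -0.   69.2 108.9] F [-0.4  0.4 -1.1] w 0.167
shift now-frame mm [-0.2  0.2  0.6] target-frame [-0.2  0.2  0.6] turn rad [ 0.    -0.     0.003]
```

Release, rise, and retreat so the top camera sees everything.

Call:
jog_arm(commands=[[0, 0, 0.5, 0, 0, 0, -1], [0, 0, 0, 0, 0, 0, -0.3], [0, 0, 0, 0, 0, 0, 0], [0, 0, 0, 0, 0, 0, 0.2], [0, 0, 0, 0, 0, 0, 0.2], [0, 0, 0, 0, 0, 0, 0.2], [0, 0, -10, 0, 0, 0, 0.2], [0, 0, -25, 0, 0, 0, 0.2], [0, 0, -30, 0, 0, 0, 0.2], [0, 0, -30, 0, 0, 0, 0.2], [0, 0, -20, 0, 0, 0, 0.2], [0, 0, -10, 0, 0, 0, 0.2], [0, 0, 0, 0, 0, 0, 0.2]])

```text
time_s: 40.33
tool_pos: [0.6162, 0.3166, 0.2063]
tcp_rot: [-180.0, -0.1, 2.6]
force: [0.6, -1.3, 0.4]
gripper_width: 0.599
```

Call:
jog_arm(commands=[[-15, 0, 0, 0, 0, 0, 0.2], [-25, 0, 0, 0, 0, 0, 0.2], [-30, 0, 0, 0, 0, 0, 0.2], [-30, 0, 0, 0, 0, 0, 0.2], [-30, 0, 0, 0, 0, 0, 0.2], [-30, 0, 0, 0, 0, 0, 0.2], [-30, 0, 0, 0, 0, 0, 0.2], [-25, 0, 0, 0, 0, 0, 0.2], [-15, 0, 0, 0, 0, 0, 0.2], [-5, 0, 0, 0, 0, 0, 0.2], [0, 0, 0, 0, 0, 0, 0.2], [0, 0, 0, 0, 0, 0, 0.2]])

```text
time_s: 41.33
tool_pos: [0.3697, 0.3028, 0.2022]
tcp_rot: [180.0, -0.1, 2.5]
force: [0.9, 0.4, 0.2]
gripper_width: 0.602
```

Run:
```python
from meas import *
print(bot.sense()["tool_pos"],bot.sense()["time_s"])
for n in("side","top"):
    b,d=bot.read_camera(n);cv2.imwrite(f"pics/{n}20.png",b);P=cloud(n,d)
    for k,(x,y,z,r) in dict(ob=(.615,.317,.072,.034),big=(.646,.172,.1,.05),sq=(.583,.0175,.092,.04),sm=(.590,-.2655,.082,.035)).items():
        Q=P[np.hypot(P[...,0]-x,P[...,1]-y)<r];Q=Q[abs(Q[:,2]-z)<.012]
        if len(Q)<30: print(n,k,len(Q));continue
        F=fit(P,x,y,z,.08)
        print(n,k,len(Q),"z%.4f want %.3f"%(np.median(Q[:,2]),z),"tilt",np.round(np.degrees(np.linalg.lstsq(np.c_[Q[:,:2],np.ones(len(Q))],Q[:,2],rcond=None)[0][:2]),2),"rect",np.round(F[1],4),np.round(F[2],4),round(F[3],1))
```

```text
[0.36969954 0.30284451 0.20219463] 41.3333
side ob 510 z0.0719 want 0.072 tilt [ 0.16 -2.9 ] rect [0.6141 0.3179] [0.1156 0.0725] 2.2
side big 916 z0.0998 want 0.100 tilt [-0.24  0.03] rect [0.6428 0.1756] [0.1088 0.1086] 35.9
side sq 0
side sm 0
top ob 483 z0.0729 want 0.072 tilt [-0.1  -0.37] rect [0.6158 0.3163] [0.1144 0.0706] 2.8
top big 1376 z0.1009 want 0.100 tilt [-0.05 -0.16] rect [0.6461 0.1723] [0.1085 0.1086] 73.1
top sq 856 z0.0929 want 0.092 tilt [0.19 0.  ] rect [0.5835 0.0181] [0.091 0.09 ] 19.1
top sm 675 z0.0833 want 0.082 tilt [ 0.09 -0.18] rect [ 0.5913 -0.2664] [0.0767 0.0769] 76.3
```

View pics/side20.png

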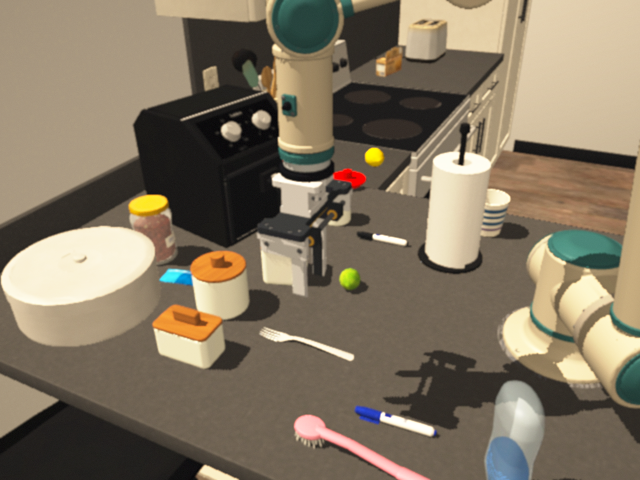

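View pics/top20.png

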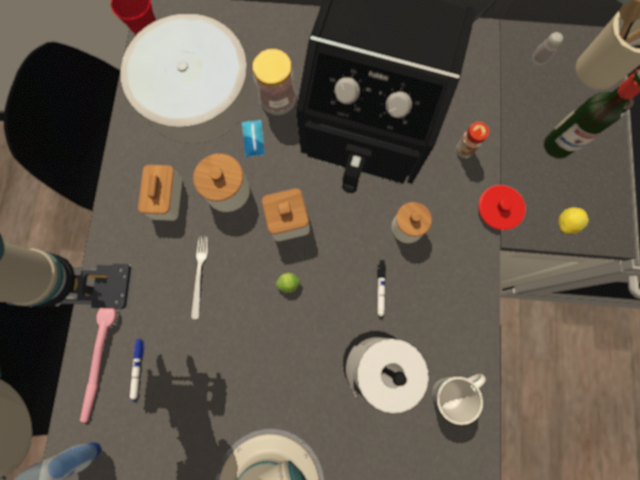

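All four lids are flat and within about 1 mm of seated height. The lime at (288,283) and the fork at about (199,275) are where they started.

```bash
python3 -c "
from rig import bot
print(bot.hand_in())"
```

```text
the job is handed in; nothing more can be done
None
```

All four canisters are closed with their own wooden lids, and I handed the job in at about 41 s of robot time.

**Last checks (top camera, arm out of the way):**

| Canister | Board height (m) | Seated height (m) | Tilt |
|---|---|---|---|
| Big round | 0.101 | 0.100 | under 0.4° |
| Square | 0.093 | 0.092 | under 0.4° |
| Small round | 0.083 | 0.082 | under 0.4° |
| Oblong | 0.073 | 0.072 | under 0.4° |

- **Lid positions:** each lid sits within about 1 mm of where I had measured its canister, so the canisters do not appear to have moved.
- **Not to be moved:** the lime and the fork appear where they started in both cameras, judged by eye. The red lid was left alone.

**What disagreed:**
- **Fingertip position:** the fingertips are about 10 mm behind the TCP, not 8 mm ahead as stated. My first grip closed in the air above the big lid's handle without moving the lid. I used the camera-measured tip height from then on.
- **Side camera:** it agreed on the heights of the big round and oblong lids. Its tilt fit for the oblong lid read about 3°, and an earlier one for the small round lid about 4°. The top camera showed both flat, and the side camera read similar tilts for lids still held level, so I took these as fit errors. In the last picture the arm hid the square and small round lids from it.

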